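# Take down the porcelain tulips and clear the glass bud vases for washing

### The job

Take down the tulip display on the foyer ledge: pull every porcelain tulip up out of its glass vase and put it stem-down into the hexagonal pot, and stand all four emptied vases upright on the square glass tray, not touching one another, ready to be carried off for washing; never move a vase with a tulip still in it. Blooms and vases crack easily, so hold them lightly (they crack above 45 N a finger, the jolt of closing included), set the vases down softly without knocking them against anything, and lower the tulips in rather than dropping them. Leave the other things on the ledge where they are.

Things in the scene. Friction and masses are not known exactly. Their poses are not given: they have to be found in the camera images.
- pot: white ceramic hexagonal pot, open at the top, loose, about 0.8 kg: 92 across the outer flats, 100 tall, wall 7, so its mouth is 78 across the flats; floor 10 thick. Origin: centre of its underside; z up; one flat faces its +x, the others follow every 60 degrees.
- tray: square clear-glass tray, fixed to the ledge: 210 x 210 outside, floor 6 thick, rim 16 tall and 6 thick. Origin: centre of its underside; x and y along its sides, z up. Flat inner floor 198 x 198, 6 above the origin.
- vase1: square-section bud vase of green glass, open at the top, loose, standing on the ledge: 36 x 36 outside, 90 tall, wall 7, bore 22 x 22, floor 10 thick, about 0.22 kg. Origin: centre of its underside; x and y square to its faces, z up its axis. Fragile: it cracks if a finger squeezes it with more than 45 N, or if it is dropped, bumped down or knocked.
- vase2: square-section bud vase of green glass, open at the top, loose, standing on the ledge: 36 x 36 outside, 90 tall, wall 7, bore 22 x 22, floor 10 thick, about 0.22 kg. Origin: centre of its underside; x and y square to its faces, z up its axis. Fragile: it cracks if a finger squeezes it with more than 45 N, or if it is dropped, bumped down or knocked.
- vase3: square-section bud vase of green glass, open at the top, loose, standing on the ledge: 36 x 36 outside, 90 tall, wall 7, bore 22 x 22, floor 10 thick, about 0.22 kg. Origin: centre of its underside; x and y square to its faces, z up its axis. Fragile: it cracks if a finger squeezes it with more than 45 N, or if it is dropped, bumped down or knocked.
- vase4: square-section bud vase of green glass, open at the top, loose, standing on the ledge: 36 x 36 outside, 90 tall, wall 7, bore 22 x 22, floor 10 thick, about 0.22 kg. Origin: centre of its underside; x and y square to its faces, z up its axis. Fragile: it cracks if a finger squeezes it with more than 45 N, or if it is dropped, bumped down or knocked.
- tulip1: rigid tulip, 40 g: wooden stem 9 in diameter, white porcelain bloom 36 in diameter; 150 long. Origin: foot of the stem; z up the stem; bloom from 104 to 150, its straight widest part (hold here) 115 to 145. Starts in vase1, foot on the vase's floor, leaning on the bore. Fragile: cracks if a finger squeezes it over 45 N. May be absent (None at the start).
- tulip2: rigid tulip, 40 g: wooden stem 9 in diameter, white porcelain bloom 36 in diameter; 150 long. Origin: foot of the stem; z up the stem; bloom from 104 to 150, its straight widest part (hold here) 115 to 145. Starts in vase2, foot on the vase's floor, leaning on the bore. Fragile: cracks if a finger squeezes it over 45 N. May be absent (None at the start).
- tulip3: rigid tulip, 40 g: wooden stem 9 in diameter, white porcelain bloom 36 in diameter; 150 long. Origin: foot of the stem; z up the stem; bloom from 104 to 150, its straight widest part (hold here) 115 to 145. Starts in vase3, foot on the vase's floor, leaning on the bore. Fragile: cracks if a finger squeezes it over 45 N. May be absent (None at the start).
- tulip4: rigid tulip, 40 g: wooden stem 9 in diameter, white porcelain bloom 36 in diameter; 150 long. Origin: foot of the stem; z up the stem; bloom from 104 to 150, its straight widest part (hold here) 115 to 145. Starts in vase4, foot on the vase's floor, leaning on the bore. Fragile: cracks if a finger squeezes it over 45 N. May be absent (None at the start).
- remote: bystander: white plastic remote, 165 x 44 x 18, lying on the ledge; origin under its centre, x along it.
- dish: bystander: low hexagonal white ceramic dish with two keys in it, 130 across flats, 28 tall; origin under its centre.
- tin: bystander: small round lip-balm tin, 39 in diameter, 16 tall, standing among the vases; origin under its centre.
- case: bystander: black glasses case, 60 x 155 x 42; origin under its centre, y along it.
- tape: bystander: grey tape measure, 62 x 62 x 34; origin under its centre.
Things that resemble listed ones, but are neither listed nor needed, are in the scene too. Leave any red or yellow look-alike of the vase4 alone.

How it is judged (in metres and radians):
At the end, for the whole second after the job is handed in: Each tulip's foot is in the pot within 30 mm of its underside, leaning under 45 degrees; all four vases stand upright (3 degrees) on the tray's floor inside the rim, not touching each other; the pot is upright; all at rest (angle between pot's own z axis and vertical below 0.1 rad and linear speed of each of pot, vase1, vase2, vase3, vase4 below 0.02 m/s and z of each of tulip1, tulip2, tulip3, tulip4 in the frame of pot below 0.03 m and horizontal distance between each of tulip1, tulip2, tulip3, tulip4 and pot below 0.05 m and angle between each of tulip1, tulip2, tulip3, tulip4's own z axis and vertical below 0.8 rad and linear speed of each of tulip1, tulip2, tulip3, tulip4 below 0.03 m/s and x of vase1 in the frame of tray between -0.088 and 0.088 m and y of vase1 in the frame of tray between -0.088 and 0.088 m and z of vase1 in the frame of tray between 0.002 and 0.01 m and angle between each of vase1, vase2, vase3, vase4's own z axis and vertical below 0.06 rad and x of vase2 in the frame of tray between -0.088 and 0.088 m and y of vase2 in the frame of tray between -0.088 and 0.088 m and z of vase2 in the frame of tray between 0.002 and 0.01 m and x of vase3 in the frame of tray between -0.088 and 0.088 m and y of vase3 in the frame of tray between -0.088 and 0.088 m and z of vase3 in the frame of tray between 0.002 and 0.01 m and x of vase4 in the frame of tray between -0.088 and 0.088 m and y of vase4 in the frame of tray between -0.088 and 0.088 m and z of vase4 in the frame of tray between 0.002 and 0.01 m and contact force between vase1 and vase2 below 0.05 N and contact force between each of vase1, vase2 and vase3 below 0.05 N and contact force between each of vase1, vase2, vase3 and vase4 below 0.05 N).
It fails at once if a vase or a bloom is squeezed with more than 45 N a finger (90 N over both) (contact force between the fingers and vase1 above 90 N or contact force between the fingers and vase2 above 90 N or contact force between the fingers and vase3 above 90 N or contact force between the fingers and vase4 above 90 N or contact force between the fingers and tulip1 above 90 N or contact force between the fingers and tulip2 above 90 N or contact force between the fingers and tulip3 above 90 N or contact force between the fingers and tulip4 above 90 N).
It fails at once if a vase is bumped down on the tray (over 40 N) or let fall on it, knocked against another vase, the pot, tin or dish (over 10 N), or tipped over (contact force between any of vase1, vase2, vase3, vase4 and tray above 40 N or (contact force between vase1 and vase2 above 10 N or contact force between any of vase1, vase2 and vase3 above 10 N or contact force between any of vase1, vase2, vase3 and vase4 above 10 N or contact force between any of vase1, vase2, vase3, vase4 and pot above 10 N or contact force between any of vase1, vase2, vase3, vase4 and tin above 10 N or contact force between any of vase1, vase2, vase3, vase4 and dish above 10 N) or angle between any of vase1, vase2, vase3, vase4's own z axis and vertical above 0.7 rad or ((contact force between the fingers and vase1 below 0.1 N and linear speed of vase1 above 0.35 m/s) or (contact force between the fingers and vase2 below 0.1 N and linear speed of vase2 above 0.35 m/s) or (contact force between the fingers and vase3 below 0.1 N and linear speed of vase3 above 0.35 m/s) or (contact force between the fingers and vase4 below 0.1 N and linear speed of vase4 above 0.35 m/s))).
It fails at once if a vase is carried off (more than 6 cm) with a tulip still in it ((horizontal distance between tulip1 and vase1 below 0.025 m and z of tulip1 in the frame of vase1 between 0 and 0.04 m and distance of tulip1 from where it was at the start of the episode above 0.06 m) or (horizontal distance between tulip1 and vase2 below 0.025 m and z of tulip1 in the frame of vase2 between 0 and 0.04 m and distance of tulip1 from where it was at the start of the episode above 0.06 m) or (horizontal distance between tulip1 and vase3 below 0.025 m and z of tulip1 in the frame of vase3 between 0 and 0.04 m and distance of tulip1 from where it was at the start of the episode above 0.06 m) or (horizontal distance between tulip1 and vase4 below 0.025 m and z of tulip1 in the frame of vase4 between 0 and 0.04 m and distance of tulip1 from where it was at the start of the episode above 0.06 m) or (horizontal distance between tulip2 and vase1 below 0.025 m and z of tulip2 in the frame of vase1 between 0 and 0.04 m and distance of tulip2 from where it was at the start of the episode above 0.06 m) or (horizontal distance between tulip2 and vase2 below 0.025 m and z of tulip2 in the frame of vase2 between 0 and 0.04 m and distance of tulip2 from where it was at the start of the episode above 0.06 m) or (horizontal distance between tulip2 and vase3 below 0.025 m and z of tulip2 in the frame of vase3 between 0 and 0.04 m and distance of tulip2 from where it was at the start of the episode above 0.06 m) or (horizontal distance between tulip2 and vase4 below 0.025 m and z of tulip2 in the frame of vase4 between 0 and 0.04 m and distance of tulip2 from where it was at the start of the episode above 0.06 m) or (horizontal distance between tulip3 and vase1 below 0.025 m and z of tulip3 in the frame of vase1 between 0 and 0.04 m and distance of tulip3 from where it was at the start of the episode above 0.06 m) or (horizontal distance between tulip3 and vase2 below 0.025 m and z of tulip3 in the frame of vase2 between 0 and 0.04 m and distance of tulip3 from where it was at the start of the episode above 0.06 m) or (horizontal distance between tulip3 and vase3 below 0.025 m and z of tulip3 in the frame of vase3 between 0 and 0.04 m and distance of tulip3 from where it was at the start of the episode above 0.06 m) or (horizontal distance between tulip3 and vase4 below 0.025 m and z of tulip3 in the frame of vase4 between 0 and 0.04 m and distance of tulip3 from where it was at the start of the episode above 0.06 m) or (horizontal distance between tulip4 and vase1 below 0.025 m and z of tulip4 in the frame of vase1 between 0 and 0.04 m and distance of tulip4 from where it was at the start of the episode above 0.06 m) or (horizontal distance between tulip4 and vase2 below 0.025 m and z of tulip4 in the frame of vase2 between 0 and 0.04 m and distance of tulip4 from where it was at the start of the episode above 0.06 m) or (horizontal distance between tulip4 and vase3 below 0.025 m and z of tulip4 in the frame of vase3 between 0 and 0.04 m and distance of tulip4 from where it was at the start of the episode above 0.06 m) or (horizontal distance between tulip4 and vase4 below 0.025 m and z of tulip4 in the frame of vase4 between 0 and 0.04 m and distance of tulip4 from where it was at the start of the episode above 0.06 m)).
It fails at once if a tulip is let fall (faster than 1.2 m/s out of the fingers) ((contact force between the fingers and tulip1 below 0.1 N and linear speed of tulip1 above 1.2 m/s) or (contact force between the fingers and tulip2 below 0.1 N and linear speed of tulip2 above 1.2 m/s) or (contact force between the fingers and tulip3 below 0.1 N and linear speed of tulip3 above 1.2 m/s) or (contact force between the fingers and tulip4 below 0.1 N and linear speed of tulip4 above 1.2 m/s)).
It fails at once if a bystander is shifted by more than 25 mm (distance of any of remote, dish, tin, case, tape from where it was at the start of the episode above 0.025 m).
Of tulip1, tulip2, tulip3, tulip4 only 2 to 4 are there at a start; the rules pass over those that are not, and their reading is None.
At some moment in a run one of pot may be knocked a few centimetres aside while the robot is not near it.
It also fails if it takes over 210 s, if anything falls off the work surface, if the arm or the gripper's body presses on something with over 40 N, if the wrist force passes 120 N, or if a joint passes its speed limit or range.

### The arm

A 7-joint arm with a two-finger parallel gripper is mounted at the origin on the work surface. World frame = base frame: x ahead of the robot, y to its left, z up, the work surface at z = 0. Lengths are in mm, angles in rad, forces in N, time in s.
With the tool pointing down it reaches from about 425 to 825 mm from the base axis. Payload 3.6 kg.
Tool frame: the origin (TCP) lies between the finger pads; the fingertips stand 17 mm ahead of it and the grasp point (between the pads) lies 2 mm behind it; z points along the fingers, y is the direction in which the jaws open and shut (so a half turn about z gives the same grasp; the last joint's range is limited). The gripper opens to 93 mm and grips with 3 to 60 N. Pads are 15 mm wide; open, the fingers measure 128 mm over their backs; the gripper's body (75 mm by 188 mm) begins 65 mm behind the grasp point.
Start: joints at [-1.244, 0.615, -0.013, 1.423, 0.008, 1.103, -0.04], TCP at [225.168, 609.723, 235.64] pointing down, gripper open.
Joint ranges: [-3.12, 3.12], [-0.3, 2.06], [-1.34, 1.32], [0.26, 2.42], [-1.36, 4.5], [0.01, 1.98], [-2.84, 2.84]. Speed limits (rad/s): [2.79, 2.79, 3.14, 3.14, 3.14, 3.14, 3.14].

### API

Orientations are given as a unit quaternion [x, y, z, w].
In Python, from cell import get_obs, grab_frame, finish_job gives the robot as it stands.
- The arm moves only by the tool carry_out, never from a script. Its argument "plan" is a list of rows, each an object with "delta_pos": the shift along the tool's x, y, z in m, a list of three; "twist": the turn, a rotation vector about the tool's x, y, z in degrees, a list of three. A call has 1 to 10 rows; each row shifts and turns the commanded pose from where the row before left it, along the tool's axes as they then stand; what a row does not reach is not made up. A row lasts 1/10 s, in which the tool goes at most 50 mm and 8.59 degrees, less where a joint would pass 70% of its speed; a pose out of reach is approached as far as the arm can. A call is refused whole if a number of a shift passes 0.05 or a number of a turn 8.59, either way. A call with a gripper value outside its range is refused whole. "gripper" is the closure, from 0 (fully open) to 1 (shut), set as the call begins (left out, the last holds). The fingers move at their own pace and stop on an object; "squeeze" is the grip in N (left out, the last holds). Time passes only in rows, so rows that do not move let the fingers close. It gives the time, the measured TCP pose, the force and the opening at its end, in the units of the state.
- get_obs(): the state, without advancing time (a new reading comes with each control period).
- grab_frame(name): name is "scene" or "top"; returns a dict with "image" (420x560x3 uint8, red, green, blue), "mtx" (3x3 intrinsics, pixels), "view" (4x4, takes a point from world to camera coordinates). Camera axes: x right, y up, looking along -z (the intrinsics and any distortion apply to the point x, -y, -z); pixel columns grow to the right and rows downward; lengths in mm; the calibration is good to about 2 mm. A picture is of the moment at which its call begins. There is no depth.
- finish_job(): hands the job in, once; it reports no verdict.
The state is a dict: "clock": time; "joints": joint angles; "dq": joint speeds; "joint_efforts": joint torques, N m; "tool_pos": TCP position; "eef_rot": TCP orientation; "contact_force": force on the tool from outside, world axes, zero at the start; "wrist_torque": the same for the moment, N m; "width": opening from 0.0 (shut) to 1.0 (fully open).
Only numpy, scipy, OpenCV 4.12 (cv2) and the standard library are available. Lean on these libraries where they do the work, as an engineer would, in place of code of your own. Each camera call takes 0.05 s, during which the arm holds its last target. There are 200 camera calls.

## Working session

There is one attempt and no reset: what is moved stays moved. The work goes in short steps, Python scripts to look and compute and a tool call to move; the robot and the scene stay as the last step left them, time stands still between calls to the robot, and variables do not carry over. Pictures are saved under pics/ and viewed, about 12 in all and at most 16, crops included, and the job is handed in when it is done.

Besides the shell and the picture viewer there is one more tool, called after "Emit:" as name([rows], argument=value, ...), one row to a line, values as JSON. carry_out: Moves the arm, as the interface text tells. Its arguments: {"type":"object","properties":{"plan":{"type":"array","items":{"type":"object","properties":{"delta_pos":{"type":"array","items":{"type":"number"}},"twist":{"type":"array","items":{"type":"number"}}}}},"gripper":{"type":"number"},"squeeze":{"type":"number"}},"required":["plan"]}

```bash
ls; mkdir -p pics; cat > h.py <<'E'
from cell import *
import numpy as np, cv2
def save(n,f): cv2.imwrite(f'pics/{n}.png',f['image'][:,:,::-1])
def ray(f,u,v,z):
    K,V=np.array(f['mtx']),np.array(f['view'])
    d=np.linalg.inv(K)@[u,v,1.0]; d=V[:3,:3].T@(d*[1,-1,-1]); c=-V[:3,:3].T@V[:3,3]
    return c+d*(z-c[2])/d[2]
def proj(f,p):
    K,V=np.array(f['mtx']),np.array(f['view'])
    q=V[:3,:3]@np.array(p,float)+V[:3,3]; q=K@(q*[1,-1,-1]); return q[:2]/q[2]
E
python3 - <<'E'
from h import *
np.set_printoptions(precision=3,suppress=True)
print(get_obs())
for n in('scene','top'):
    f=grab_frame(n); save(n+'0',f); print([k for k in f]); print(f['mtx'],f['view'])
    V=np.array(f['view']); print(-V[:3,:3].T@V[:3,3])
a=cv2.imread('pics/scene0.png');
E
```

```text
pics
{'clock': 0.0, 'joints': array([-1.244,  0.616, -0.013,  1.425,  0.008,  1.103, -0.04 ]), 'dq': array([ 0.   , -0.   ,  0.001,  0.001,  0.   ,  0.   ,  0.   ]), 'joint_efforts': array([  0.001, -45.895,   0.209, -16.575,  -0.061,   0.02 ,   0.   ]), 'tool_pos': array([224.902, 609.086, 234.503]), 'eef_rot': array([ 0.176,  0.984, -0.001, -0.   ]), 'contact_force': array([-0.148,  0.489, -1.03 ]), 'wrist_torque': array([-0.011, -0.005,  0.055]), 'width': 1.0024344377806556}
['image', 'mtx', 'view']
[[517.332   0.    283.951]
 [  0.    517.332 216.517]
 [  0.      0.      1.   ]] [[    0.112     0.994    -0.013   -41.855]
 [   -0.828     0.101     0.552   436.161]
 [    0.55     -0.051     0.834 -1363.346]
 [    0.        0.        0.        1.   ]]
[1115.623  -72.073  894.926]
['image', 'mtx', 'view']
[[386.611   0.    284.655]
 [  0.    386.611 203.409]
 [  0.      0.      1.   ]] [[   0.022   -1.      -0.014  -10.877]
 [   0.984    0.019    0.178 -544.45 ]
 [  -0.178   -0.018    0.984 -780.78 ]
 [   0.       0.       0.       1.   ]]
[397.18  -14.673 864.982]
```

View pics/scene0.png

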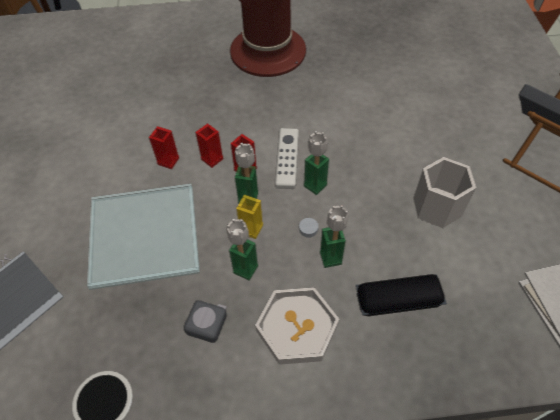

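View pics/top0.png

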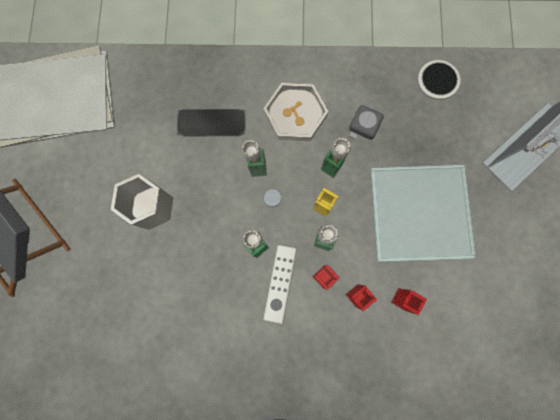

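Four green vases, each with a tulip. In the scene picture their blooms are at (245,155), (318,143), (238,233) and (337,217). The look-alikes to leave alone are red at (164,147), (209,145) and (243,155), and yellow at (250,217). Next I'll take a close crop and triangulate.

```bash
python3 - <<'E'
from h import *
S=cv2.imread('pics/scene0.png');T=cv2.imread('pics/top0.png')
a=cv2.resize(S[120:285,220:360],None,fx=2.8,fy=2.8,interpolation=cv2.INTER_CUBIC)
b=cv2.resize(T[130:265,235:370],None,fx=2.8,fy=2.8,interpolation=cv2.INTER_CUBIC)
o=np.zeros((470,800,3),np.uint8);o[:a.shape[0],:a.shape[1]]=a;o[:b.shape[0],400:400+b.shape[1]]=b[:,:400]
cv2.imwrite('pics/crop1.png',o)
for n,I in(('s',S),('t',T)):
    h=cv2.cvtColor(I,cv2.COLOR_BGR2HSV)
    for nm,m in(('white',((h[...,1]<45)&(h[...,2]>150))),('green',((h[...,0]>45)&(h[...,0]<85)&(h[...,1]>100))),('tin',((h[...,2]>150)&(h[...,1]>15)&(h[...,1]<80)))):
        m=m.astype(np.uint8)*255
        if nm!='green':m=cv2.morphologyEx(m,cv2.MORPH_CLOSE,np.ones((3,3)))
        k,l,st,c=cv2.connectedComponentsWithStats(m)
        if nm!='tin':
            for i in range(1,k):
                if st[i,4]>60: print(n,nm,st[i],c[i].round(1))
E
```

```text
s white [276 128  23  57 881] [287.3 158. ]
s white [423 157  53  43 435] [449.2 179.4]
s white [  88  184  111  102 8882] [142. 236.]
s white [301 219  16  14 171] [308.2 225. ]
s white [ 520  265   40   67 1336] [546.1 289.7]
s white [ 255  288   84   71 3558] [296.3 325.5]
s white [538 309  22  34  61] [550.7 327.9]
s white [ 73 371  59  49 466] [106.4 392.1]
s green [305 156  23  37 628] [315.7 173.8]
s green [236 170  22  30 423] [246.3 184.8]
s green [321 228  24  39 638] [331.6 248. ]
s green [230 241  27  38 657] [244.1 260. ]
t white [    0     0   560   146 34017] [226.6  41.1]
t white [418  60  43  39 361] [438.   79.6]
t white [ 263   82   66   55 2228] [295.7 110.4]
t white [484 104  67  62 426] [516.6 134.5]
t white [360 112  16  15 190] [367.4 119.1]
t white [528 114  32  32  78] [543.8 129.8]
t white [538 125  22  20 130] [551.1 134.6]
t white [334 138  17  16 156] [342.  146.1]
t white [242 140  17  16 133] [251.1 148. ]
t white [ 490  141   70   49 1319] [521.3 164.7]
t white [ 371  165  104   97 9004] [421.6 213.2]
t white [ 110  173   49   52 1016] [138.2 200.4]
t white [264 190  17  16 217] [271.8 197.4]
t white [320 225  18  17 201] [329.6 233. ]
t white [243 230  17  17 167] [253.  237.9]
t white [ 263  245   33   79 1428] [279.5 282.6]
t green [251 243  16  13  63] [259.3 249.7]
```

View pics/crop1.png

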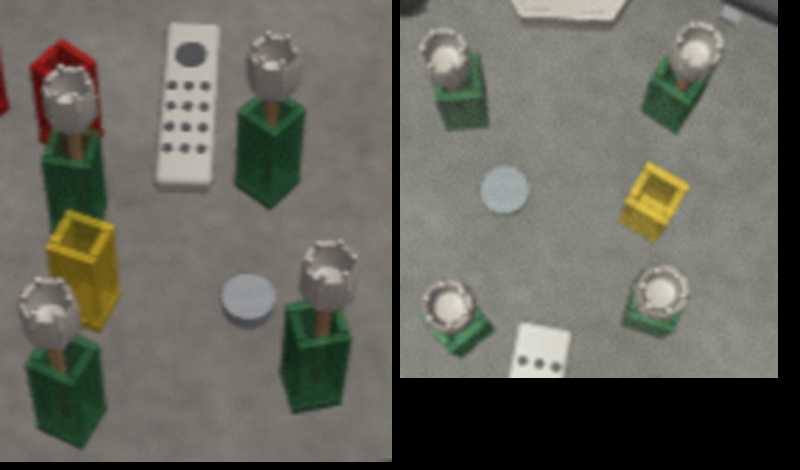

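Four green vases, all with tulips: in the crop the bloom rims are at scene (245,150), (318,139), (237,226), (337,213). A yellow look-alike stands between two of them, and a red one is behind the left one.

```bash
cat >> h.py <<'E'
def tri(fs,uvs):
    A=[];b=[]
    for f,(u,v) in zip(fs,uvs):
        c=-np.array(f['view'])[:3,:3].T@np.array(f['view'])[:3,3]; d=ray(f,u,v,0)-c; d/=np.linalg.norm(d)
        P=np.eye(3)-np.outer(d,d); A.append(P); b.append(P@c)
    p=np.linalg.solve(sum(A),sum(b)); return p, max(np.linalg.norm(P@p-q) for P,q in zip(A,b))
E
python3 - <<'E'
from h import *
np.set_printoptions(precision=1,suppress=True)
t=grab_frame('top');s=grab_frame('scene')
for n,a,b,z in(('A',(250.5,148),(337.1,212.9),158),('B',(342.5,146),(237.1,226),158),('C',(251.5,238.5),(317.9,138.6),158),('D',(329,233.5),(244.6,150.4),158),('pot',(136,199),(447.5,178),100),('tin',(271.8,197.4),(308.2,225),16),('trayc',(423,213),(142,236),8)):
    print(n,*tri([t,s],[a,b]),ray(t,*a,z),ray(s,*b,z))
for c in((372,167),(465,166),(474,259),(380,261)): print(ray(t,*c,16))
for n,c in(('A',(331.6,248)),('B',(244.1,260)),('C',(315.7,173.8)),('D',(246.3,184.8))): print(n,ray(s,*c,50))
E
```

```text
A [631.7  65.5 156.2] 0.6769727571105583 [631.1  66.  158. ] [632.9  64.5 158. ]
B [ 638.3 -108.5  157.5] 0.9227424189437988 [ 638.1 -109.4  158. ] [ 638.8 -107.6  158. ]
C [458.6  57.7 155.4] 0.2273597526346755 [458.4  57.6 158. ] [460.9  57.  158. ]
D [470.8 -83.7 155.5] 0.4919507551325211 [470.5 -84.  158. ] [473.  -83.2 158. ]
pot [538.9 301.4  97.9] 0.3481627503560042 [538.6 300.9 100. ] [540.4 300.  100. ]
tin [563.1  28.9  18. ] 1.0285235843158922 [563.6  30.1  16. ] [561.8  28.1  16. ]
trayc [ 537.4 -309.7    0.4] 0.8222109163496152 [ 536.2 -308.     8. ] [ 542.6 -306.9    8. ]
[ 638.  -194.8   16. ]
[ 644.1 -403.9   16. ]
[ 436.4 -410.7   16. ]
[ 427.8 -208.3   16. ]
A [639.4  60.9  50. ]
B [ 645.4 -104.5   50. ]
C [460.5  57.   50. ]
D [471.4 -87.9  50. ]
```

Emit:
carry_out([
  {"twist": [0,0,-7]},
  {"twist": [0,0,-7]},
  {"twist": [0,0,-6.3]},
  {"delta_pos": [0,0,0]},
  {"delta_pos": [0,0,0]},
], gripper=0.3, squeeze=10)

```text
validation failed for argument at $.pl...
```

Emit:
carry_out([
  {"delta_pos": [0,0,0],"twist": [0,0,-7]},
  {"delta_pos": [0,0,0],"twist": [0,0,-7]},
  {"delta_pos": [0,0,0],"twist": [0,0,-6.3]},
  {"delta_pos": [0,0,0],"twist": [0,0,0]},
], gripper=0.3, squeeze=10)

```text
clock: 0.6
tool_pos: [225.3, 609.5, 235.3]
eef_rot: [-0.0, 1.0, -0.0, -0.0]
contact_force: [0.5, 1.1, -0.3]
width: 0.721
```

Emit:
carry_out([
  {"delta_pos": [-0.029,-0.039,0],"twist": [0,0,0]},
  {"delta_pos": [-0.029,-0.039,0],"twist": [0,0,0]},
  {"delta_pos": [-0.029,-0.039,0],"twist": [0,0,0]},
  {"delta_pos": [-0.029,-0.039,0],"twist": [0,0,0]},
  {"delta_pos": [-0.029,-0.039,0],"twist": [0,0,0]},
  {"delta_pos": [-0.029,-0.039,0],"twist": [0,0,0]},
  {"delta_pos": [-0.029,-0.039,0],"twist": [0,0,0]},
  {"delta_pos": [-0.029,-0.039,0],"twist": [0,0,0]},
  {"delta_pos": [-0.029,-0.039,0],"twist": [0,0,0]},
  {"delta_pos": [-0.029,-0.039,0],"twist": [0,0,0]},
])

```text
clock: 1.6
tool_pos: [516.3, 218.2, 235.8]
eef_rot: [0.001, 1.0, 0.0, 0.0]
contact_force: [-0.2, 0.9, 0.2]
width: 0.7
```

Emit:
carry_out([
  {"delta_pos": [-0.029,-0.039,0],"twist": [0,0,0]},
  {"delta_pos": [-0.029,-0.039,0],"twist": [0,0,0]},
  {"delta_pos": [-0.029,-0.039,0],"twist": [0,0,0]},
  {"delta_pos": [-0.029,-0.038,0],"twist": [0,0,0]},
  {"delta_pos": [0,0,0.02],"twist": [0,0,0]},
  {"delta_pos": [0,0,0.02],"twist": [0,0,0]},
  {"delta_pos": [0,0,0],"twist": [0,0,0]},
])

```text
clock: 2.3
tool_pos: [629.5, 64.3, 192.5]
eef_rot: [0.001, 1.0, -0.0, -0.003]
contact_force: [-0.6, 0.1, -0.2]
width: 0.699
```

Emit:
carry_out([
  {"delta_pos": [-0.003,0.001,0.02],"twist": [0,0,0]},
  {"delta_pos": [0,0,0.018],"twist": [0,0,0]},
  {"delta_pos": [0,0,0.016],"twist": [0,0,0]},
  {"delta_pos": [0,0,0],"twist": [0,0,0]},
])

```text
clock: 2.7
tool_pos: [633.2, 66.3, 140.3]
eef_rot: [-0.0, 1.0, -0.0, -0.002]
contact_force: [-0.4, -0.2, 0.4]
width: 0.701
```

```bash
python3 - <<'E'
from h import *
t=grab_frame('top');s=grab_frame('scene')
a=cv2.resize(s['image'][140:280,270:400],None,fx=3,fy=3);b=cv2.resize(t['image'][90:230,190:320],None,fx=3,fy=3)
cv2.imwrite('pics/g1.png',np.hstack([a,b])[:,:,::-1])
E
```

```text
(no output)
```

View pics/g1.png

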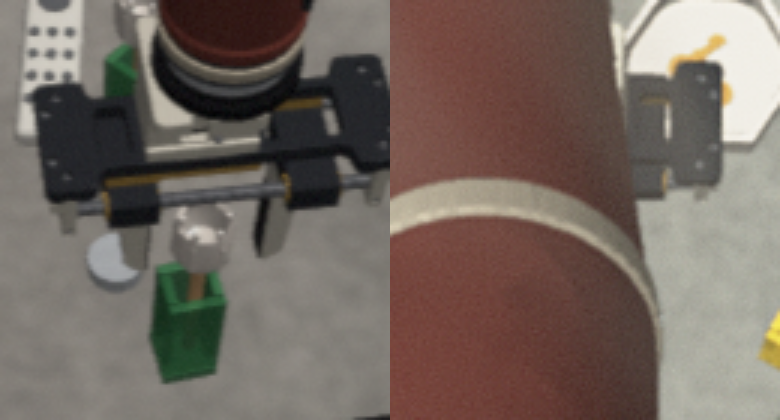

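The bloom sits between the fingers at (200,235) in the crop. Closing in stages.

Emit:
carry_out([
  {"delta_pos": [0,0,0],"twist": [0,0,0]},
  {"delta_pos": [0,0,0],"twist": [0,0,0]},
  {"delta_pos": [0,0,0],"twist": [0,0,0]},
], gripper=0.54, squeeze=8)

```text
clock: 3.1
tool_pos: [634.9, 66.0, 142.6]
eef_rot: [-0.0, 1.0, 0.0, 0.001]
contact_force: [-0.8, 0.5, 0.9]
width: 0.493
```

Emit:
carry_out([
  {"delta_pos": [0,0,0],"twist": [0,0,0]},
  {"delta_pos": [0,0,0],"twist": [0,0,0]},
  {"delta_pos": [0,0,0],"twist": [0,0,0]},
  {"delta_pos": [0,0,0],"twist": [0,0,0]},
  {"delta_pos": [0,0,-0.005],"twist": [0,0,0]},
], gripper=0.8)

```text
clock: 3.6
tool_pos: [633.8, 65.8, 146.0]
eef_rot: [-0.0, 1.0, -0.0, -0.001]
contact_force: [-0.3, 0.0, -0.5]
width: 0.387
```

Emit:
carry_out([
  {"delta_pos": [0,0,-0.01],"twist": [0,0,0]},
  {"delta_pos": [0,0,-0.02],"twist": [0,0,0]},
  {"delta_pos": [0,0,-0.03],"twist": [0,0,0]},
  {"delta_pos": [0,0,-0.03],"twist": [0,0,0]},
  {"delta_pos": [0,0,-0.03],"twist": [0,0,0]},
  {"delta_pos": [0,0,0],"twist": [0,0,0]},
])

```text
clock: 4.2
tool_pos: [637.1, 66.3, 272.4]
eef_rot: [-0.0, 1.0, 0.001, 0.005]
contact_force: [0.8, 0.1, 0.1]
width: 0.387
```

Emit:
carry_out([
  {"delta_pos": [0.018,0.034,0],"twist": [0,0,0]},
  {"delta_pos": [0.018,0.034,0],"twist": [0,0,0]},
  {"delta_pos": [0.018,0.034,0],"twist": [0,0,0]},
  {"delta_pos": [0.018,0.034,0],"twist": [0,0,0]},
  {"delta_pos": [0.018,0.034,0],"twist": [0,0,0]},
  {"delta_pos": [0,0,0],"twist": [0,0,0]},
])

```text
clock: 4.8
tool_pos: [539.8, 243.6, 266.1]
eef_rot: [-0.006, 1.0, 0.002, -0.002]
contact_force: [-0.5, 0.9, -0.1]
width: 0.384
```

```bash
python3 - <<'E'
from h import *
s=grab_frame('scene'); print(get_obs()['tool_pos'])
cv2.imwrite('pics/g2.png',cv2.resize(s['image'][60:300,240:520],None,fx=2,fy=2)[:,:,::-1])
E
```

```text
[541.95146415 239.50649474 266.09316883]
```

View pics/g2.png

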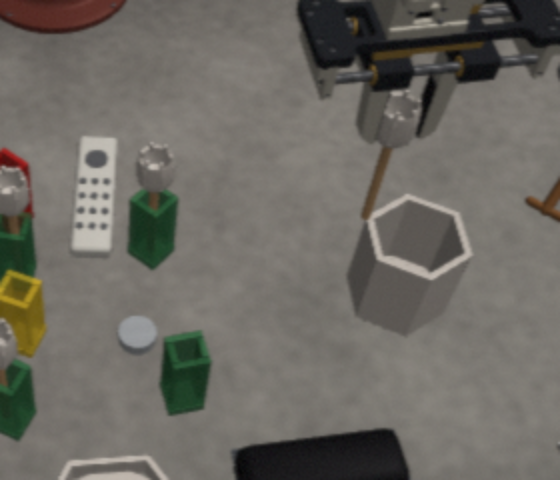

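The tulip is held and hangs roughly vertical (foot at crop (366,217)). Vase A still stands at (186,372). The pot rim is at (418,236).

```bash
cat >> h.py <<'E'
def potrim(s):
    # white rim in the scene view: centre of the hexagonal rim from its outer hull, at z=100
    h=cv2.cvtColor(s['image'],cv2.COLOR_RGB2HSV); m=((h[...,1]<40)&(h[...,2]>150)).astype(np.uint8)
    m[:, :380]=0; m[230:]=0; m[:140]=0; m[:,515:]=0
    k,l,st,c=cv2.connectedComponentsWithStats(m); i=1+np.argmax(st[1:,4])
    p=cv2.convexHull(np.argwhere(l==i)[:,::-1].astype(np.float32))[:,0]
    w=np.array([ray(s,u,v,100)[:2] for u,v in p]).astype(np.float32)
    return cv2.minEnclosingCircle(w), st[i]
E
python3 - <<'E'
from h import *
np.set_printoptions(precision=1,suppress=True)
s=grab_frame('scene'); p=get_obs()['tool_pos']; print(p,proj(s,p),proj(s,p-[0,0,132]),ray(s,423,168.5,p[2]-132)); print(potrim(s))
E
```

```text
[543.5 236.6 266.1] [435.7 121.4] [419.3 171.3] [537.7 245.1 134.1]
(((539.3511352539062, 303.88995361328125), 51.42781448364258), array([424, 157,  52,  43, 452], dtype=int32))
```

Emit:
carry_out([
  {"delta_pos": [0.016,0.031,0],"twist": [0,0,0]},
  {"delta_pos": [0.016,0.031,0],"twist": [0,0,0]},
  {"delta_pos": [0,0,0],"twist": [0,-8,0]},
  {"delta_pos": [0,0,0],"twist": [0,-8,0]},
  {"delta_pos": [0,0,0],"twist": [0,0,0]},
  {"delta_pos": [0.0055,0,0.0192],"twist": [0,0,0]},
  {"delta_pos": [0.0055,0,0.0192],"twist": [0,0,0]},
  {"delta_pos": [0.0055,0,0.0192],"twist": [0,0,0]},
  {"delta_pos": [0.0055,0,0.0192],"twist": [0,0,0]},
  {"delta_pos": [0,0,0],"twist": [0,0,0]},
])

```text
clock: 5.9
tool_pos: [513.4, 294.9, 184.1]
eef_rot: [0.002, 0.991, -0.003, 0.137]
contact_force: [-0.2, -0.3, 0.0]
width: 0.383
```

Emit:
carry_out([
  {"delta_pos": [0,0,0],"twist": [0,0,0]},
])

```text
clock: 6.0
tool_pos: [514.4, 296.7, 187.0]
eef_rot: [0.001, 0.99, -0.001, 0.139]
contact_force: [0.1, -0.2, 0.8]
width: 0.386
```

```bash
python3 - <<'E'
from h import *
s=grab_frame('scene'); print(get_obs()['tool_pos'])
cv2.imwrite('pics/g3.png',cv2.resize(s['image'][60:260,350:550],None,fx=2,fy=2)[:,:,::-1])
E
```

```text
[514.41144231 297.25553631 187.75175925]
```

View pics/g3.png

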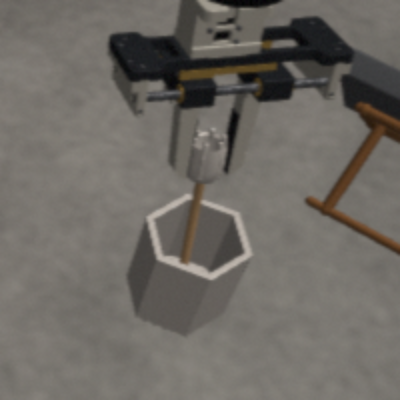

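The stem is inside the mouth (crop 185,262). Lowering the rest and releasing.

Emit:
carry_out([
  {"delta_pos": [0.0055,0,0.0192],"twist": [0,0,0]},
  {"delta_pos": [0.004,0,0.0135],"twist": [0,0,0]},
  {"delta_pos": [0.0025,0,0.0085],"twist": [0,0,0]},
  {"delta_pos": [0,0,0.003],"twist": [0,0,0]},
  {"delta_pos": [0,0,0],"twist": [0,0,0]},
])

```text
clock: 6.55
tool_pos: [513.7, 298.0, 141.5]
eef_rot: [-0.0, 0.99, 0.0, 0.14]
contact_force: [-0.8, 0.1, -0.9]
width: 0.385
```

Emit:
carry_out([
  {"delta_pos": [0,0,0],"twist": [0,0,0]},
  {"delta_pos": [0,0,0],"twist": [0,0,0]},
  {"delta_pos": [0,0,0],"twist": [0,0,0]},
  {"delta_pos": [0,0,-0.02],"twist": [0,0,0]},
  {"delta_pos": [0,0,-0.04],"twist": [0,0,0]},
  {"delta_pos": [0,0,-0.05],"twist": [0,8,0]},
  {"delta_pos": [0,0,-0.01],"twist": [0,8,0]},
  {"delta_pos": [0,0,0],"twist": [0,0,0]},
], gripper=0.42)

```text
clock: 7.35
tool_pos: [489.6, 296.5, 249.4]
eef_rot: [0.004, 1.0, -0.0, 0.017]
contact_force: [-0.5, -0.6, -0.1]
width: 0.581
```

Emit:
carry_out([
  {"delta_pos": [0.006,-0.048,0],"twist": [0,0,0]},
  {"delta_pos": [0.006,-0.048,0],"twist": [0,0,0]},
  {"delta_pos": [0.006,-0.048,0],"twist": [0,0,0]},
  {"delta_pos": [0.006,-0.048,0],"twist": [0,0,0]},
  {"delta_pos": [0.006,-0.047,0.01],"twist": [0,0,0]},
  {"delta_pos": [0,0,0.03],"twist": [0,0,0]},
  {"delta_pos": [0,0,0],"twist": [0,0,0]},
  {"delta_pos": [0,0,0],"twist": [0,0,0]},
], gripper=0.3)

```text
clock: 8.15
tool_pos: [454.1, 59.2, 206.0]
eef_rot: [0.001, 1.0, -0.002, 0.013]
contact_force: [-0.6, 0.5, 0.2]
width: 0.705
```

```bash
python3 - <<'E'
from h import *
s=grab_frame('scene'); print(get_obs()['tool_pos'],get_obs()['eef_rot'].round(3)); print(potrim(s))
cv2.imwrite('pics/g4.png',cv2.resize(s['image'][100:240,240:520],None,fx=2.5,fy=2.5)[:,:,::-1])
E
```

```text
[454.91726285  59.77359873 206.72301201] [ 0.     1.    -0.002  0.014]
(((538.8851318359375, 303.1780090332031), 51.86702346801758), array([423, 160,  53,  40, 413], dtype=int32))
```

View pics/g4.png

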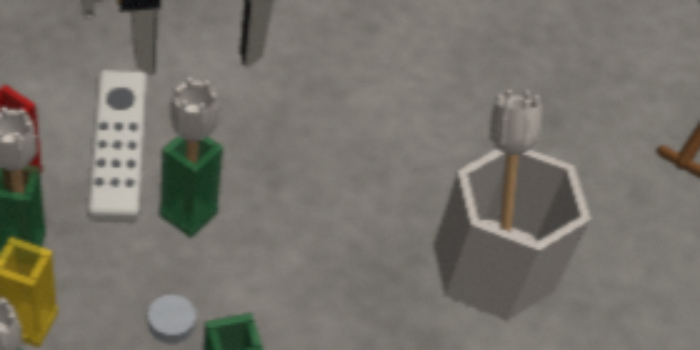

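Tulip A stands in the pot, leaning towards -x (crop (515,125)). Next is C at (193,108).

Emit:
carry_out([
  {"delta_pos": [-0.004,-0.002,0.02],"twist": [0,1.6,0]},
  {"delta_pos": [0,0,0.025],"twist": [0,0,0]},
  {"delta_pos": [0,0,0.02],"twist": [0,0,0]},
  {"delta_pos": [0,0,0],"twist": [0,0,0]},
  {"delta_pos": [0,0,0],"twist": [0,0,0]},
])

```text
clock: 8.7
tool_pos: [460.3, 57.3, 142.5]
eef_rot: [0.0, 1.0, -0.001, 0.001]
contact_force: [-0.5, 0.4, -0.4]
width: 0.701
```

Emit:
carry_out([
  {"delta_pos": [0,0,0],"twist": [0,0,0]},
  {"delta_pos": [0,0,0],"twist": [0,0,0]},
  {"delta_pos": [0,0,0],"twist": [0,0,0]},
], gripper=0.54)

```text
clock: 9.0
tool_pos: [460.2, 56.2, 142.6]
eef_rot: [0.001, 1.0, -0.002, 0.001]
contact_force: [0.5, 0.3, 0.4]
width: 0.494
```

Emit:
carry_out([
  {"delta_pos": [0,0,0],"twist": [0,0,0]},
  {"delta_pos": [0,0,0],"twist": [0,0,0]},
  {"delta_pos": [0,0,0],"twist": [0,0,0]},
  {"delta_pos": [0,0,0],"twist": [0,0,0]},
], gripper=0.8)

```text
clock: 9.4
tool_pos: [460.1, 56.1, 142.1]
eef_rot: [0.002, 1.0, -0.002, 0.0]
contact_force: [-0.7, 0.6, 3.4]
width: 0.391
```

Emit:
carry_out([
  {"delta_pos": [0,0,-0.015],"twist": [0,0,0]},
  {"delta_pos": [0,0,-0.03],"twist": [0,0,0]},
  {"delta_pos": [0,0,-0.03],"twist": [0,0,0]},
  {"delta_pos": [0,0,-0.03],"twist": [0,0,0]},
  {"delta_pos": [0,0,-0.025],"twist": [0,0,0]},
  {"delta_pos": [0,0,0],"twist": [0,0,0]},
])

```text
clock: 10.0
tool_pos: [461.5, 56.8, 274.6]
eef_rot: [0.002, 1.0, -0.001, 0.003]
contact_force: [-0.3, 0.0, -1.4]
width: 0.386
```

Emit:
carry_out([
  {"delta_pos": [-0.018,0.041,0],"twist": [0,0,0]},
  {"delta_pos": [-0.018,0.041,0],"twist": [0,0,0]},
  {"delta_pos": [-0.018,0.041,0],"twist": [0,0,0]},
  {"delta_pos": [-0.018,0.041,0],"twist": [0,0,0]},
  {"delta_pos": [-0.018,0.041,0],"twist": [0,0,0]},
  {"delta_pos": [-0.017,0.041,0],"twist": [0,0,0]},
  {"delta_pos": [0,0,0],"twist": [0,8,0]},
  {"delta_pos": [0,0,0],"twist": [0,8,0]},
  {"delta_pos": [0,0,0],"twist": [0,0,0]},
  {"delta_pos": [0,0,0],"twist": [0,0,0]},
])

```text
clock: 11.0
tool_pos: [567.3, 301.6, 268.3]
eef_rot: [0.002, 0.99, -0.002, -0.14]
contact_force: [-0.2, 0.7, 0.5]
width: 0.384
```

```bash
python3 - <<'E'
from h import *
s=grab_frame('scene'); o=get_obs(); print(o['tool_pos'],o['eef_rot'].round(3))
cv2.imwrite('pics/g5.png',cv2.resize(s['image'][60:260,350:550],None,fx=2,fy=2)[:,:,::-1])
E
```

```text
[566.72574531 302.18409542 269.94243268] [ 0.002  0.99  -0.002 -0.14 ]
```

View pics/g5.png

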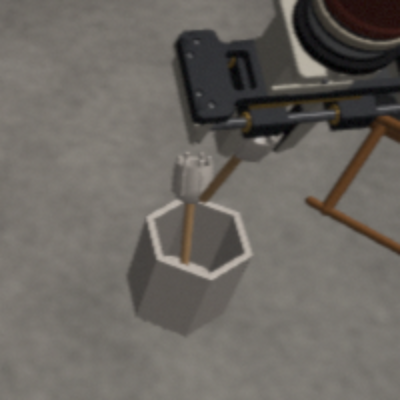

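```bash
python3 - <<'E'
from h import *
np.set_printoptions(precision=1,suppress=True)
s=grab_frame('scene');t=grab_frame('top'); p=get_obs()['tool_pos']; print(p)
for L in(30,132): print(L,2*(proj(s,p+L*np.array([-.276,0,-.961]))-[350,60]))
print(ray(s,350+205/2,60+100,143),ray(s,350+205/2,60+100,170),'A bloom',ray(s,446,147,145))
cv2.imwrite('pics/g6.png',cv2.resize(t['image'][120:280,60:260],None,fx=2.5,fy=2.5)[:,:,::-1])
E
```

```text
[566.3 302.7 271.9]
30 [246.8 147.6]
132 [206.7 197.2]
[531.4 301.2 143. ] [552.4 287.8 170. ] A bloom [500.4 297.3 145. ]
```

View pics/g6.png

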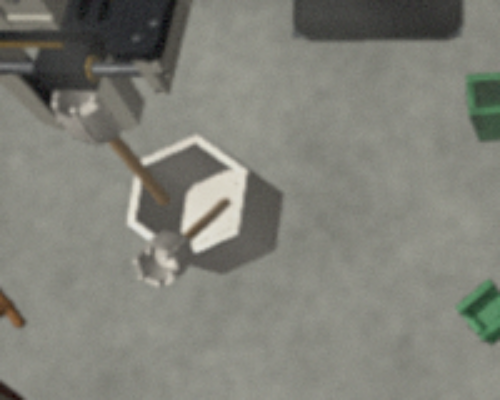

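Stem C's foot matches the prediction and is above the mouth (crop (165,200)); A leans away. Lowering.

Emit:
carry_out([
  {"delta_pos": [-0.0055,0,0.0],"twist": [0,0,0]},
  {"delta_pos": [-0.0055,0,0.0192],"twist": [0,0,0]},
  {"delta_pos": [-0.0055,0,0.0192],"twist": [0,0,0]},
  {"delta_pos": [-0.0055,0,0.0192],"twist": [0,0,0]},
  {"delta_pos": [-0.0055,0,0.0192],"twist": [0,0,0]},
  {"delta_pos": [-0.0055,0,0.0192],"twist": [0,0,0]},
  {"delta_pos": [0,0,0],"twist": [0,0,0]},
])

```text
clock: 11.85
tool_pos: [571.4, 300.8, 167.7]
eef_rot: [0.002, 0.99, -0.003, -0.141]
contact_force: [-0.2, -0.6, -0.2]
width: 0.383
```

Emit:
carry_out([
  {"delta_pos": [-0.0035,0,0.012],"twist": [0,0,0]},
  {"delta_pos": [-0.0028,0,0.0095],"twist": [0,0,0]},
  {"delta_pos": [-0.0014,0,0.005],"twist": [0,0,0]},
  {"delta_pos": [0,0,0],"twist": [0,0,0]},
])

```text
clock: 12.25
tool_pos: [572.3, 301.7, 141.2]
eef_rot: [0.002, 0.99, -0.002, -0.14]
contact_force: [-0.6, 0.7, -0.1]
width: 0.385
```

Emit:
carry_out([
  {"delta_pos": [0,0,0],"twist": [0,0,0]},
  {"delta_pos": [0,0,0],"twist": [0,0,0]},
  {"delta_pos": [0,0,0],"twist": [0,0,0]},
  {"delta_pos": [0,0,-0.02],"twist": [0,0,0]},
  {"delta_pos": [0,0,-0.04],"twist": [0,0,0]},
  {"delta_pos": [0,0,-0.05],"twist": [0,-8,0]},
  {"delta_pos": [0,0,-0.01],"twist": [0,-8,0]},
  {"delta_pos": [0,0,0],"twist": [0,0,0]},
], gripper=0.42)

```text
clock: 13.05
tool_pos: [601.9, 304.3, 262.1]
eef_rot: [-0.001, 1.0, 0.0, 0.002]
contact_force: [-0.4, 1.1, 0.6]
width: 0.583
```

Emit:
carry_out([
  {"delta_pos": [0.015,-0.043,0],"twist": [0,0,0]},
  {"delta_pos": [0.015,-0.043,0],"twist": [0,0,0]},
  {"delta_pos": [0.015,-0.043,0],"twist": [0,0,0]},
  {"delta_pos": [0.015,-0.043,0],"twist": [0,0,0]},
  {"delta_pos": [0.015,-0.043,0],"twist": [0,0,0]},
  {"delta_pos": [0.015,-0.043,0],"twist": [0,0,0]},
  {"delta_pos": [0.015,-0.043,0],"twist": [0,0,0]},
  {"delta_pos": [0.015,-0.043,0],"twist": [0,0,0]},
  {"delta_pos": [0.015,-0.041,0],"twist": [0,0,0]},
  {"delta_pos": [0,0,0],"twist": [0,0,0]},
], gripper=0.3)

```text
clock: 14.05
tool_pos: [465.6, -90.3, 258.0]
eef_rot: [0.008, 1.0, -0.003, -0.003]
contact_force: [0.4, 0.2, -0.0]
width: 0.7
```

```bash
python3 - <<'E'
from h import *
o=get_obs(); print(o['tool_pos'],o['eef_rot'].round(3))
t=grab_frame('top');s=grab_frame('scene');print(potrim(s))
a=cv2.resize(s['image'][60:260,350:550],None,fx=2,fy=2);b=cv2.resize(t['image'][120:280,60:220],None,fx=2.5,fy=2.5)
cv2.imwrite('pics/g7.png',np.hstack([a,b])[:,:,::-1])
E
```

```text
[465.60876678 -90.26087553 257.95131937] [ 0.008  1.    -0.003 -0.003]
(((539.4491577148438, 291.1317138671875), 45.22062683105469), array([423, 160,  27,  38, 191], dtype=int32))
```

View pics/g7.png

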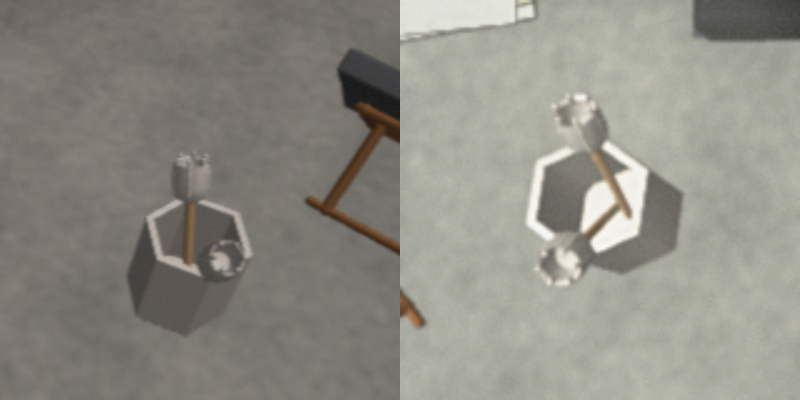

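Both tulips lean outward in opposite directions (crops (192,178) and (222,258)), with the middle free. Next is D.

Emit:
carry_out([
  {"delta_pos": [0,0,0.025],"twist": [0,0,0]},
  {"delta_pos": [0,0,0.025],"twist": [0,0,0]},
  {"delta_pos": [0,0,0],"twist": [0,0,0]},
  {"delta_pos": [0,0,0],"twist": [0,0,0]},
  {"delta_pos": [0,0,0],"twist": [0,0,0]},
])

```text
clock: 14.65
tool_pos: [469.5, -82.1, 209.8]
eef_rot: [0.001, 1.0, -0.002, 0.001]
contact_force: [-1.0, -0.2, 0.7]
width: 0.699
```

Emit:
carry_out([
  {"delta_pos": [-0.001,-0.001,0.025],"twist": [0,0,0]},
  {"delta_pos": [0,0,0.025],"twist": [0,0,0]},
  {"delta_pos": [0,0,0.018],"twist": [0,0,0]},
  {"delta_pos": [0,0,0],"twist": [0,0,0]},
  {"delta_pos": [0,0,0],"twist": [0,0,0]},
])

```text
clock: 15.15
tool_pos: [470.2, -83.9, 141.9]
eef_rot: [0.001, 1.0, -0.002, 0.001]
contact_force: [0.1, -0.5, 1.3]
width: 0.699
```

Emit:
carry_out([
  {"delta_pos": [0,0,0],"twist": [0,0,0]},
  {"delta_pos": [0,0,0],"twist": [0,0,0]},
  {"delta_pos": [0,0,0],"twist": [0,0,0]},
], gripper=0.54)

```text
clock: 15.45
tool_pos: [469.9, -84.0, 141.8]
eef_rot: [0.002, 1.0, -0.002, 0.001]
contact_force: [0.5, 0.7, -0.3]
width: 0.496
```

Emit:
carry_out([
  {"delta_pos": [0,0,0],"twist": [0,0,0]},
  {"delta_pos": [0,0,0],"twist": [0,0,0]},
  {"delta_pos": [0,0,0],"twist": [0,0,0]},
  {"delta_pos": [0,0,0],"twist": [0,0,0]},
], gripper=0.8)

```text
clock: 15.85
tool_pos: [469.7, -84.0, 141.2]
eef_rot: [0.002, 1.0, -0.002, 0.0]
contact_force: [0.1, -0.0, 2.8]
width: 0.385
```

Emit:
carry_out([
  {"delta_pos": [0,0,-0.015],"twist": [0,0,0]},
  {"delta_pos": [0,0,-0.03],"twist": [0,0,0]},
  {"delta_pos": [0,0,-0.03],"twist": [0,0,0]},
  {"delta_pos": [0,0,-0.03],"twist": [0,0,0]},
  {"delta_pos": [0,0,-0.035],"twist": [0,0,0]},
  {"delta_pos": [0,0,0],"twist": [0,0,0]},
  {"delta_pos": [0,0,0],"twist": [0,0,0]},
])

```text
clock: 16.55
tool_pos: [469.2, -83.5, 281.0]
eef_rot: [0.002, 1.0, -0.002, 0.0]
contact_force: [-0.1, 0.1, -0.8]
width: 0.386
```

Emit:
carry_out([
  {"delta_pos": [-0.009,0.0445,0],"twist": [0,0,0]},
  {"delta_pos": [-0.009,0.0445,0],"twist": [0,0,0]},
  {"delta_pos": [-0.009,0.0445,0],"twist": [0,0,0]},
  {"delta_pos": [-0.009,0.0445,0],"twist": [0,0,0]},
  {"delta_pos": [-0.009,0.0445,0],"twist": [0,0,0]},
  {"delta_pos": [-0.009,0.0445,0],"twist": [0,0,0]},
  {"delta_pos": [-0.008,0.0445,0],"twist": [0,0,0]},
  {"delta_pos": [-0.008,0.0445,0],"twist": [0,0,0]},
  {"delta_pos": [0,0,0],"twist": [-8,0,0]},
  {"delta_pos": [0,0,0],"twist": [-8,0,0]},
])

```text
clock: 17.55
tool_pos: [538.1, 277.8, 277.3]
eef_rot: [-0.003, 0.99, 0.14, -0.002]
contact_force: [0.4, -1.3, -1.3]
width: 0.388
```

Emit:
carry_out([
  {"delta_pos": [0,0,0],"twist": [0,0,0]},
  {"delta_pos": [0,0,0],"twist": [0,0,0]},
  {"delta_pos": [0,0,0],"twist": [0,0,0]},
])

```text
clock: 17.85
tool_pos: [539.6, 273.2, 279.0]
eef_rot: [0.001, 0.991, 0.137, -0.001]
contact_force: [-0.6, 0.3, 1.0]
width: 0.384
```

```bash
python3 - <<'E'
from h import *
np.set_printoptions(precision=1,suppress=True)
o=get_obs(); p=o['tool_pos'];print(p,o['eef_rot'].round(3))
t=grab_frame('top');s=grab_frame('scene')
q=p+132*np.array([0,.276,-.961])
print(q,2*(proj(s,q)-[350,60]),2.5*(proj(t,q)-[60,120])+[400,0])
a=cv2.resize(s['image'][60:260,350:550],None,fx=2,fy=2);b=cv2.resize(t['image'][120:280,60:220],None,fx=2.5,fy=2.5)
cv2.imwrite('pics/g8.png',np.hstack([a,b])[:,:,::-1])
E
```

```text
[539.6 273.2 279. ] [ 0.   1.   0.1 -0. ]
[539.6 309.6 152.1] [219.  199.6] [551.7 182.9]
```

View pics/g8.png

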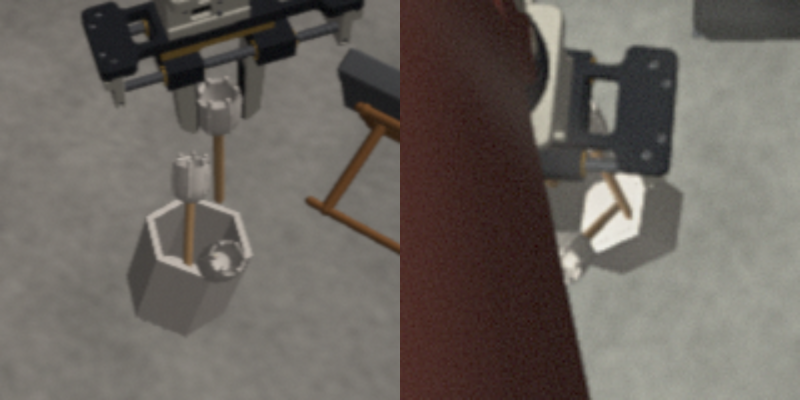

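Foot D is over the mouth (scene crop (219,200)) as predicted. Lowering.

Emit:
carry_out([
  {"delta_pos": [0,-0.0055,0.0192],"twist": [0,0,0]},
  {"delta_pos": [0,-0.0055,0.0192],"twist": [0,0,0]},
  {"delta_pos": [0,-0.0055,0.0192],"twist": [0,0,0]},
  {"delta_pos": [0,-0.0055,0.0192],"twist": [0,0,0]},
  {"delta_pos": [0,-0.0055,0.0192],"twist": [0,0,0]},
  {"delta_pos": [0,0,0],"twist": [0,0,0]},
])

```text
clock: 18.55
tool_pos: [538.3, 272.3, 177.2]
eef_rot: [0.001, 0.991, 0.136, -0.003]
contact_force: [0.2, -0.2, 0.4]
width: 0.385
```

Emit:
carry_out([
  {"delta_pos": [0,-0.0045,0.0155],"twist": [0,0,0]},
  {"delta_pos": [0,-0.003,0.0105],"twist": [0,0,0]},
  {"delta_pos": [0,-0.0028,0.0095],"twist": [0,0,0]},
  {"delta_pos": [0,0,0],"twist": [0,0,0]},
  {"delta_pos": [0,0,0],"twist": [0,0,0]},
])

```text
clock: 19.05
tool_pos: [540.0, 271.5, 142.7]
eef_rot: [0.001, 0.991, 0.137, -0.0]
contact_force: [-0.5, -0.4, -0.5]
width: 0.383
```

Emit:
carry_out([
  {"delta_pos": [0,0,0],"twist": [0,0,0]},
  {"delta_pos": [0,0,0],"twist": [0,0,0]},
  {"delta_pos": [0,0,0],"twist": [0,0,0]},
  {"delta_pos": [0,0,-0.02],"twist": [0,0,0]},
  {"delta_pos": [0,0,-0.04],"twist": [0,0,0]},
  {"delta_pos": [0,0,-0.05],"twist": [8,0,0]},
  {"delta_pos": [0,0,-0.01],"twist": [8,0,0]},
  {"delta_pos": [0,0,0],"twist": [0,0,0]},
], gripper=0.42)

```text
clock: 19.85
tool_pos: [539.8, 247.6, 261.9]
eef_rot: [-0.003, 1.0, 0.002, 0.003]
contact_force: [-0.0, 1.1, -0.5]
width: 0.579
```

Emit:
carry_out([
  {"delta_pos": [-0.012,-0.043,0],"twist": [0,0,0]},
  {"delta_pos": [-0.012,-0.043,0],"twist": [0,0,0]},
  {"delta_pos": [-0.012,-0.043,0],"twist": [0,0,0]},
  {"delta_pos": [-0.012,-0.043,0],"twist": [0,0,0]},
  {"delta_pos": [-0.012,-0.043,0],"twist": [0,0,0]},
  {"delta_pos": [-0.012,-0.043,0],"twist": [0,0,0]},
  {"delta_pos": [-0.012,-0.043,0],"twist": [0,0,0]},
  {"delta_pos": [-0.013,-0.043,0],"twist": [0,0,0]},
  {"delta_pos": [0,0,0.02],"twist": [0,0,0]},
  {"delta_pos": [0,0,0.02],"twist": [0,0,0]},
], gripper=0.3)

```text
clock: 20.85
tool_pos: [634.9, -107.9, 217.2]
eef_rot: [0.004, 1.0, -0.001, -0.001]
contact_force: [-0.5, 0.7, -1.4]
width: 0.703
```

Emit:
carry_out([
  {"delta_pos": [0,0,0],"twist": [0,0,0]},
  {"delta_pos": [0,0,0],"twist": [0,0,0]},
  {"delta_pos": [0,0,0],"twist": [0,0,0]},
  {"delta_pos": [0,0,0],"twist": [0,0,0]},
])

```text
clock: 21.25
tool_pos: [636.8, -103.9, 220.8]
eef_rot: [0.001, 1.0, -0.002, 0.001]
contact_force: [-0.0, 0.3, 0.4]
width: 0.701
```

```bash
python3 - <<'E'
from h import *
np.set_printoptions(precision=1,suppress=True)
t=grab_frame('top');s=grab_frame('scene');print(potrim(s))
a=cv2.resize(s['image'][60:260,350:550],None,fx=2,fy=2);b=cv2.resize(t['image'][120:280,60:220],None,fx=2.5,fy=2.5)
cv2.imwrite('pics/g9.png',np.hstack([a,b])[:,:,::-1])
for r in((342.5,146),):
    h=cv2.cvtColor(t['image'][130:170,320:370],cv2.COLOR_RGB2HSV);m=(h[...,1]<45)&(h[...,2]>150);y,x=np.nonzero(m);print(len(x))
E
```

```text
(((555.51123046875, 278.525390625), 37.0761833190918), array([425, 173,  29,  26, 135], dtype=int32))
422
```

View pics/g9.png

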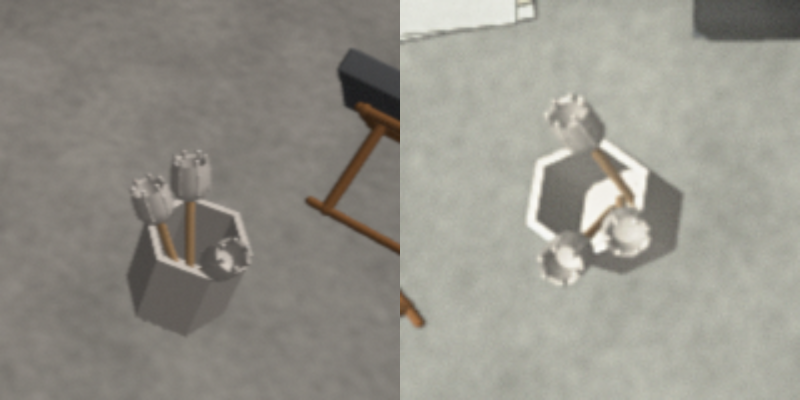

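D leans to the wall at crop (150,200), leaving the +y side open for B.

Emit:
carry_out([
  {"delta_pos": [-0.002,-0.0045,0.02],"twist": [0,0,0]},
  {"delta_pos": [0,0,0.025],"twist": [0,0,0]},
  {"delta_pos": [0,0,0.025],"twist": [0,0,0]},
  {"delta_pos": [0,0,0.009],"twist": [0,0,0]},
  {"delta_pos": [0,0,0],"twist": [0,0,0]},
  {"delta_pos": [0,0,0],"twist": [0,0,0]},
])

```text
clock: 21.95
tool_pos: [639.2, -108.8, 142.0]
eef_rot: [0.001, 1.0, -0.002, 0.001]
contact_force: [-0.2, -0.7, 1.0]
width: 0.699
```

Emit:
carry_out([
  {"delta_pos": [0,0,0],"twist": [0,0,0]},
  {"delta_pos": [0,0,0],"twist": [0,0,0]},
  {"delta_pos": [0,0,0],"twist": [0,0,0]},
], gripper=0.54)

```text
clock: 22.25
tool_pos: [638.7, -108.9, 141.7]
eef_rot: [0.002, 1.0, -0.002, 0.001]
contact_force: [0.5, 0.1, -0.1]
width: 0.495
```

Emit:
carry_out([
  {"delta_pos": [0,0,0],"twist": [0,0,0]},
  {"delta_pos": [0,0,0],"twist": [0,0,0]},
  {"delta_pos": [0,0,0],"twist": [0,0,0]},
  {"delta_pos": [0,0,0],"twist": [0,0,0]},
], gripper=0.8)

```text
clock: 22.65
tool_pos: [638.5, -108.8, 141.1]
eef_rot: [0.002, 1.0, -0.002, 0.0]
contact_force: [0.4, -0.4, 1.5]
width: 0.387
```

Emit:
carry_out([
  {"delta_pos": [0,0,-0.015],"twist": [0,0,0]},
  {"delta_pos": [0,0,-0.03],"twist": [0,0,0]},
  {"delta_pos": [0,0,-0.03],"twist": [0,0,0]},
  {"delta_pos": [0,0,-0.03],"twist": [0,0,0]},
  {"delta_pos": [0,0,-0.045],"twist": [0,0,0]},
  {"delta_pos": [0,0,0],"twist": [0,0,0]},
  {"delta_pos": [0,0,0],"twist": [0,0,0]},
])

```text
clock: 23.35
tool_pos: [638.5, -108.4, 291.7]
eef_rot: [0.002, 1.0, -0.002, 0.001]
contact_force: [0.5, 1.2, -0.8]
width: 0.387
```

Emit:
carry_out([
  {"delta_pos": [0.0102,0.0443,0],"twist": [0,0,0]},
  {"delta_pos": [0.0102,0.0443,0],"twist": [0,0,0]},
  {"delta_pos": [0.0102,0.0443,0],"twist": [0,0,0]},
  {"delta_pos": [0.0102,0.0443,0],"twist": [0,0,0]},
  {"delta_pos": [0.0102,0.0443,0],"twist": [0,0,0]},
  {"delta_pos": [0.0102,0.0443,0],"twist": [0,0,0]},
  {"delta_pos": [0.0102,0.0443,0],"twist": [0,0,0]},
  {"delta_pos": [0.0102,0.0443,0],"twist": [0,0,0]},
  {"delta_pos": [0.0102,0.0443,0],"twist": [0,0,0]},
  {"delta_pos": [0.0102,0.0443,0],"twist": [0,0,0]},
])

```text
clock: 24.35
tool_pos: [536.1, 336.0, 287.0]
eef_rot: [0.002, 1.0, -0.003, -0.002]
contact_force: [0.7, -0.0, -0.8]
width: 0.387
```

Emit:
carry_out([
  {"delta_pos": [0,0,0],"twist": [8,0,0]},
  {"delta_pos": [0,0,0],"twist": [8,0,0]},
  {"delta_pos": [0,0,0],"twist": [0,0,0]},
  {"delta_pos": [0,0,0],"twist": [0,0,0]},
  {"delta_pos": [0,0,0],"twist": [0,0,0]},
])

```text
clock: 24.85
tool_pos: [538.5, 332.4, 289.2]
eef_rot: [0.003, 0.99, -0.141, -0.0]
contact_force: [0.0, -1.3, -0.3]
width: 0.383
```

```bash
python3 - <<'E'
from h import *
np.set_printoptions(precision=1,suppress=True)
o=get_obs(); p=o['tool_pos'];print(p,o['eef_rot'].round(3))
t=grab_frame('top');s=grab_frame('scene')
q=p+132*np.array([0,-.276,-.961])
print(q,2*(proj(s,q)-[350,60]))
a=cv2.resize(s['image'][60:260,350:550],None,fx=2,fy=2);b=cv2.resize(t['image'][120:280,220:380],None,fx=2.5,fy=2.5)
cv2.imwrite('pics/g10.png',np.hstack([a,b])[:,:,::-1])
E
```

```text
[538.5 332.4 289.2] [ 0.   1.  -0.1 -0. ]
[538.5 296.  162.3] [207.1 192.9]
```

View pics/g10.png

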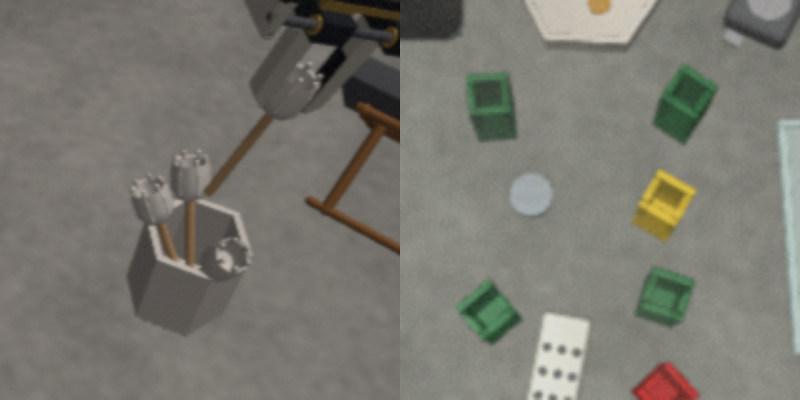

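B's foot is as predicted, over the mouth, and the four vases stand empty in the top crop. Lowering B.

Emit:
carry_out([
  {"delta_pos": [0,0.0095,0.0192],"twist": [0,0,0]},
  {"delta_pos": [0,0.0055,0.0192],"twist": [0,0,0]},
  {"delta_pos": [0,0.0055,0.0192],"twist": [0,0,0]},
  {"delta_pos": [0,0.0055,0.0192],"twist": [0,0,0]},
  {"delta_pos": [0,0.0055,0.0192],"twist": [0,0,0]},
  {"delta_pos": [0,0.0055,0.0192],"twist": [0,0,0]},
  {"delta_pos": [0,0,0],"twist": [0,0,0]},
])

```text
clock: 25.65
tool_pos: [536.9, 336.4, 166.6]
eef_rot: [0.002, 0.99, -0.142, -0.002]
contact_force: [-0.6, 0.2, -0.8]
width: 0.388
```

Emit:
carry_out([
  {"delta_pos": [0,0.0028,0.0095],"twist": [0,0,0]},
  {"delta_pos": [0,0.0028,0.0095],"twist": [0,0,0]},
  {"delta_pos": [0,0.0014,0.005],"twist": [0,0,0]},
  {"delta_pos": [0,0,0],"twist": [0,0,0]},
  {"delta_pos": [0,0,0],"twist": [0,0,0]},
])

```text
clock: 26.15
tool_pos: [537.8, 338.4, 143.5]
eef_rot: [0.002, 0.99, -0.141, -0.0]
contact_force: [0.4, -1.0, -0.7]
width: 0.384
```

Emit:
carry_out([
  {"delta_pos": [0,0,0],"twist": [0,0,0]},
  {"delta_pos": [0,0,0],"twist": [0,0,0]},
  {"delta_pos": [0,0,0],"twist": [0,0,0]},
  {"delta_pos": [0,0,-0.02],"twist": [0,0,0]},
  {"delta_pos": [0,0,-0.04],"twist": [0,0,0]},
  {"delta_pos": [0,0,-0.05],"twist": [-8,0,0]},
  {"delta_pos": [0,0,-0.01],"twist": [-8,0,0]},
  {"delta_pos": [0,0,0],"twist": [0,0,0]},
  {"delta_pos": [0,0,0],"twist": [0,0,0]},
], gripper=0.42)

```text
clock: 27.05
tool_pos: [537.5, 369.2, 258.5]
eef_rot: [0.002, 1.0, -0.003, -0.001]
contact_force: [-0.0, 0.1, 0.1]
width: 0.58
```

```bash
cat >> h.py <<'E'
def vases(f,near,show=None):
    # rim (brightest green, faces up) cast onto z=90, smallest square round it; returns (x,y),(w,h),angle
    I=f['image']; h=cv2.cvtColor(I,cv2.COLOR_RGB2HSV)
    g=(h[...,0]>45)&(h[...,0]<85)&(h[...,1]>80)&(h[...,2]>25); out={}
    for n,(x,y) in near.items():
        u,v=proj(f,(x,y,60)).astype(int); m=np.zeros(g.shape,bool); m[v-24:v+24,u-20:u+20]=g[v-24:v+24,u-20:u+20]
        vals=I[...,1][m]; t,_=cv2.threshold(vals.reshape(-1,1),0,255,cv2.THRESH_OTSU)
        r=m&(I[...,1]>t); k,l,st,c=cv2.connectedComponentsWithStats(r.astype(np.uint8)); r=l==1+np.argmax(st[1:,4])
        yy,xx=np.nonzero(r); w=np.array([ray(f,a,b,90)[:2] for a,b in zip(xx,yy)],np.float32)
        out[n]=cv2.minAreaRect(w),int(t),len(xx)
        if show is not None: show[r]=(0,0,255)
    return out
E
python3 - <<'E'
from h import *
np.set_printoptions(precision=1,suppress=True)
t=grab_frame('top');s=grab_frame('scene'); print(get_obs()['tool_pos'])
near=dict(A=(640,61),B=(646,-105),C=(461,57),D=(472,-88))
P=[]
for f in(t,s):
    sh=f['image'][:,:,::-1].copy(); r=vases(f,near,sh)
    for n,q in r.items():
        print(n,np.array(q[0][0]),np.array(q[0][1]),round(q[0][2],1),q[1:])
        u,v=proj(f,(*near[n],60)).astype(int)
        P.append(np.hstack([cv2.resize(i[v-25:v+25,u-20:u+20],(160,200),interpolation=cv2.INTER_CUBIC) for i in(f['image'][:,:,::-1],)]))
        if n: P[-1]=np.vstack([P[-1],cv2.resize(sh[v-25:v+25,u-20:u+20],(160,200),interpolation=0)][:1]) 
a=cv2.resize(s['image'][60:260,350:550],(150,150))[:,:,::-1]
o=np.vstack([np.hstack(P[:4]),np.hstack(P[4:])]); e=np.zeros((400,150,3),np.uint8); e[:150]=a
cv2.imwrite('pics/v1.png',np.hstack([o,e]))
E
```

```text
[536.1 371.3 256.7]
A [647.2  66.2] [ 4.4 29.3] 1.0 (108, 28)
B [ 638.9 -103.1] [33.4 34.1] 56.0 (93, 128)
C [450.2  55.1] [22.9 32.6] 38.5 (104, 147)
D [470.2 -85.3] [34.1 34.4] 72.5 (105, 189)
A [634.6  62.3] [34.6 32.5] 6.0 (70, 154)
B [ 639.6 -104.9] [34.1 34. ] 55.9 (71, 163)
C [454.7  58.6] [34.5 33.6] 43.7 (71, 123)
D [472.5 -87. ] [36.4 29.6] 75.3 (64, 101)
```

View pics/v1.png

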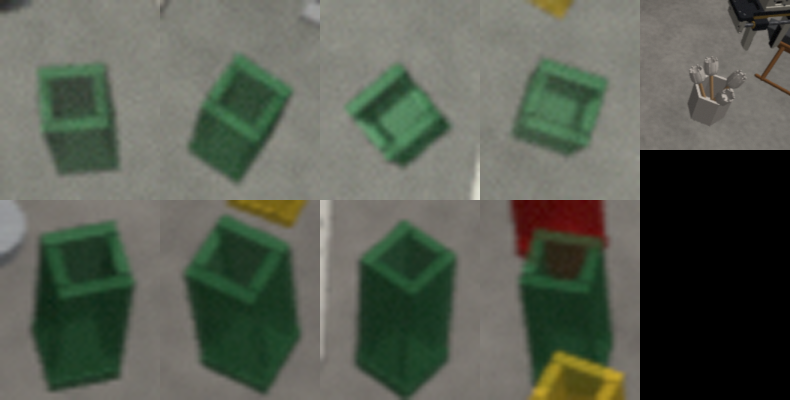

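All four tulips are in the pot (thumbnail), and the vase rims are clear. Taking A (635,62,+6°), B (639,-104,-34°), C (455,58,+42°), D (471,-86,-17°). Going for A.

Emit:
carry_out([
  {"delta_pos": [-0.014,-0.044,0],"twist": [0,0,0]},
  {"delta_pos": [-0.014,-0.044,0],"twist": [0,0,0]},
  {"delta_pos": [-0.014,-0.044,0],"twist": [0,0,0]},
  {"delta_pos": [-0.014,-0.044,0],"twist": [0,0,0]},
  {"delta_pos": [-0.014,-0.044,0],"twist": [0,0,0]},
  {"delta_pos": [-0.014,-0.044,0],"twist": [0,0,0]},
  {"delta_pos": [-0.014,-0.044,0],"twist": [0,0,-6]},
  {"delta_pos": [0,0,0.03],"twist": [0,0,0]},
  {"delta_pos": [0,0,0.03],"twist": [0,0,0]},
  {"delta_pos": [0,0,0.03],"twist": [0,0,0]},
], gripper=0.3, squeeze=15)

```text
clock: 28.15
tool_pos: [634.0, 63.4, 166.7]
eef_rot: [-0.052, 0.999, -0.002, -0.002]
contact_force: [1.1, -0.2, 0.2]
width: 0.699
```

Emit:
carry_out([
  {"delta_pos": [0,0,0],"twist": [0,0,0]},
  {"delta_pos": [0,0,0],"twist": [0,0,0]},
  {"delta_pos": [0,0,0],"twist": [0,0,0]},
  {"delta_pos": [0,0,0],"twist": [0,0,0]},
])

```text
clock: 28.55
tool_pos: [635.8, 62.6, 171.6]
eef_rot: [-0.051, 0.999, -0.002, 0.001]
contact_force: [-0.1, -0.2, 0.2]
width: 0.699
```

```bash
python3 - <<'E'
from h import *
np.set_printoptions(precision=1,suppress=True)
s=grab_frame('scene');t=grab_frame('top')
print(get_obs()['tool_pos'])
for n,q in vases(s,dict(A=(635,62),B=(639,-104))).items(): print(n,q)
print(vases(t,dict(D=(471,-86))))
k=proj(t,(461,57,60)).astype(int)+[0,3.2]; print('C',ray(t,*k,90))
E
```

```text
[635.5  62.2 171.4]
A (((634.5726928710938, 62.32231140136719), (34.60804748535156, 32.53583526611328), 6.027022838592529), 78, 158)
B (((639.4841918945312, -104.99085235595703), (34.02683639526367, 33.89152526855469), 56.55238342285156), 79, 164)
{'D': (((470.0187072753906, -85.00363159179688), (33.778480529785156, 33.792381286621094), 72.70172882080078), 136, 175)}
C [453.1  55.1  90. ]
```

Emit:
carry_out([
  {"delta_pos": [0.001,0,0.025],"twist": [0,0,0]},
  {"delta_pos": [0,0,0.025],"twist": [0,0,0]},
  {"delta_pos": [0,0,0.025],"twist": [0,0,0]},
  {"delta_pos": [0,0,0.025],"twist": [0,0,0]},
  {"delta_pos": [0,0,0.016],"twist": [0,0,0]},
  {"delta_pos": [0,0,0],"twist": [0,0,0]},
  {"delta_pos": [0,0,0],"twist": [0,0,0]},
])

```text
clock: 29.35
tool_pos: [634.4, 61.5, 54.8]
eef_rot: [-0.051, 0.999, -0.002, 0.0]
contact_force: [0.2, -0.3, -0.1]
width: 0.704
```

Emit:
carry_out([
  {"delta_pos": [0,0,0],"twist": [0,0,0]},
  {"delta_pos": [0,0,0],"twist": [0,0,0]},
  {"delta_pos": [0,0,0],"twist": [0,0,0]},
], gripper=0.54)

```text
clock: 29.65
tool_pos: [634.4, 61.5, 55.0]
eef_rot: [-0.051, 0.999, -0.002, 0.001]
contact_force: [0.1, 0.3, 0.2]
width: 0.495
```

Emit:
carry_out([
  {"delta_pos": [0,0,0],"twist": [0,0,0]},
  {"delta_pos": [0,0,0],"twist": [0,0,0]},
  {"delta_pos": [0,0,0],"twist": [0,0,0]},
  {"delta_pos": [0,0,0],"twist": [0,0,0]},
], gripper=0.8)

```text
clock: 30.05
tool_pos: [634.0, 62.2, 54.5]
eef_rot: [-0.051, 0.999, -0.001, 0.0]
contact_force: [-0.2, 1.3, 3.6]
width: 0.386
```

Emit:
carry_out([
  {"delta_pos": [0,0,-0.01],"twist": [0,0,0]},
  {"delta_pos": [0,0,-0.02],"twist": [0,0,0]},
  {"delta_pos": [0,0,-0.03],"twist": [0,0,0]},
  {"delta_pos": [0,0,-0.03],"twist": [0,0,0]},
  {"delta_pos": [0,0,-0.03],"twist": [0,0,0]},
  {"delta_pos": [0,0,-0.01],"twist": [0,0,8]},
  {"delta_pos": [0,0,0],"twist": [0,0,0]},
  {"delta_pos": [0,0,0],"twist": [0,0,0]},
])

```text
clock: 30.85
tool_pos: [632.9, 61.3, 183.0]
eef_rot: [0.018, 1.0, -0.002, -0.001]
contact_force: [-1.1, 0.7, -3.9]
width: 0.387
```

Emit:
carry_out([
  {"delta_pos": [0.002,-0.02,0],"twist": [0,0,0]},
  {"delta_pos": [0.003,-0.035,0],"twist": [0,0,0]},
  {"delta_pos": [0.003,-0.04,0],"twist": [0,0,0]},
  {"delta_pos": [0.003,-0.04,0],"twist": [0,0,0]},
  {"delta_pos": [0.003,-0.04,0],"twist": [0,0,0]},
  {"delta_pos": [0.003,-0.04,0],"twist": [0,0,0]},
  {"delta_pos": [0.003,-0.04,0],"twist": [0,0,0]},
  {"delta_pos": [0.003,-0.04,0],"twist": [0,0,0]},
  {"delta_pos": [0.003,-0.04,0],"twist": [0,0,0]},
  {"delta_pos": [0.002,-0.04,0],"twist": [0,0,0]},
])

```text
clock: 31.85
tool_pos: [589.8, -313.2, 183.0]
eef_rot: [0.018, 1.0, -0.001, -0.002]
contact_force: [0.7, 0.7, -2.1]
width: 0.386
```

Emit:
carry_out([
  {"delta_pos": [0.002,-0.027,0],"twist": [0,0,0]},
  {"delta_pos": [0,-0.012,0],"twist": [0,0,0]},
  {"delta_pos": [0,0,0.02],"twist": [0,0,0]},
  {"delta_pos": [0,0,0.03],"twist": [0,0,0]},
  {"delta_pos": [0,0,0.02],"twist": [0,0,0]},
  {"delta_pos": [0,0,0],"twist": [0,0,0]},
  {"delta_pos": [0,0,0],"twist": [0,0,0]},
  {"delta_pos": [0,0,0],"twist": [0,0,0]},
])

```text
clock: 32.65
tool_pos: [589.3, -350.7, 116.7]
eef_rot: [0.018, 1.0, -0.002, 0.001]
contact_force: [-0.6, 0.0, -2.2]
width: 0.389
```

Emit:
carry_out([
  {"delta_pos": [0,0,0.015],"twist": [0,0,0]},
  {"delta_pos": [0,0,0.02],"twist": [0,0,0]},
  {"delta_pos": [0,0,0.01],"twist": [0,0,0]},
  {"delta_pos": [0,0,0.003],"twist": [0,0,0]},
  {"delta_pos": [0,0,0],"twist": [0,0,0]},
  {"delta_pos": [0,0,0],"twist": [0,0,0]},
])

```text
clock: 33.25
tool_pos: [588.7, -351.4, 68.2]
eef_rot: [0.019, 1.0, -0.002, 0.001]
contact_force: [0.3, 0.0, -2.1]
width: 0.386
```

Emit:
carry_out([
  {"delta_pos": [0,0,0.0015],"twist": [0,0,0]},
  {"delta_pos": [0,0,0.0015],"twist": [0,0,0]},
  {"delta_pos": [0,0,0.0015],"twist": [0,0,0]},
  {"delta_pos": [0,0,0],"twist": [0,0,0]},
])

```text
clock: 33.65
tool_pos: [587.9, -351.0, 62.7]
eef_rot: [0.019, 1.0, -0.002, -0.0]
contact_force: [-0.7, -0.1, -2.3]
width: 0.385
```

Emit:
carry_out([
  {"delta_pos": [0,0,0.001],"twist": [0,0,0]},
  {"delta_pos": [0,0,0.001],"twist": [0,0,0]},
  {"delta_pos": [0,0,0],"twist": [0,0,0]},
  {"delta_pos": [0,0,0],"twist": [0,0,0]},
])

```text
clock: 34.05
tool_pos: [588.0, -351.1, 60.8]
eef_rot: [0.019, 1.0, -0.002, -0.0]
contact_force: [0.3, 0.1, -2.1]
width: 0.388
```

Emit:
carry_out([
  {"delta_pos": [0,0,0.001],"twist": [0,0,0]},
  {"delta_pos": [0,0,0.001],"twist": [0,0,0]},
  {"delta_pos": [0,0,0],"twist": [0,0,0]},
  {"delta_pos": [0,0,0],"twist": [0,0,0]},
])

```text
clock: 34.45
tool_pos: [588.2, -351.1, 60.5]
eef_rot: [0.019, 1.0, -0.002, 0.0]
contact_force: [-2.2, 0.9, 6.4]
width: 0.385
```

Emit:
carry_out([
  {"delta_pos": [0,0,-0.001],"twist": [0,0,0]},
  {"delta_pos": [0,0,0],"twist": [0,0,0]},
  {"delta_pos": [0,0,0],"twist": [0,0,0]},
  {"delta_pos": [0,0,-0.02],"twist": [0,0,0]},
  {"delta_pos": [0,0,-0.04],"twist": [0,0,0]},
  {"delta_pos": [0,0,-0.04],"twist": [0,0,0]},
  {"delta_pos": [0,0,-0.02],"twist": [0,0,0]},
  {"delta_pos": [0,0,0],"twist": [0,0,0]},
], gripper=0.45)

```text
clock: 35.25
tool_pos: [590.3, -351.8, 184.0]
eef_rot: [0.019, 1.0, -0.004, 0.004]
contact_force: [0.7, -0.6, -0.3]
width: 0.549
```

Emit:
carry_out([
  {"delta_pos": [-0.007,0.041,0],"twist": [0,0,0]},
  {"delta_pos": [-0.007,0.041,0],"twist": [0,0,0]},
  {"delta_pos": [-0.007,0.041,0],"twist": [0,0,0]},
  {"delta_pos": [-0.007,0.041,0],"twist": [0,0,0]},
  {"delta_pos": [-0.007,0.041,0],"twist": [0,0,0]},
  {"delta_pos": [-0.007,0.042,0],"twist": [0,0,8]},
  {"delta_pos": [0,0,0],"twist": [0,0,8]},
  {"delta_pos": [0,0,0],"twist": [0,0,8]},
  {"delta_pos": [0,0,0],"twist": [0,0,8]},
  {"delta_pos": [0,0,0],"twist": [0,0,0]},
], gripper=0.3)

```text
clock: 36.25
tool_pos: [638.6, -104.9, 177.2]
eef_rot: [0.294, 0.956, -0.002, -0.001]
contact_force: [0.3, 0.6, -0.4]
width: 0.702
```

Emit:
carry_out([
  {"delta_pos": [0,0,0.02],"twist": [0,0,0]},
  {"delta_pos": [0,0,0],"twist": [0,0,0]},
  {"delta_pos": [0,0,0],"twist": [0,0,0]},
  {"delta_pos": [0,0,0],"twist": [0,0,0]},
])

```text
clock: 36.65
tool_pos: [639.7, -105.8, 159.3]
eef_rot: [0.294, 0.956, -0.002, 0.001]
contact_force: [0.1, 0.7, 0.0]
width: 0.699
```

```bash
python3 - <<'E'
from h import *
np.set_printoptions(precision=1,suppress=True)
t=grab_frame('top');s=grab_frame('scene')
print(get_obs()['tool_pos'],get_obs()['eef_rot'].round(3))
print('placed A',vases(t,dict(A=(588,-351))),vases(s,dict(A=(588,-351))))
print('scene B',vases(s,dict(B=(639,-104))))
E
```

```text
[ 639.8 -105.7  159.7] [ 0.3  1.  -0.   0. ]Traceback (most recent call last):
  File "<stdin>", line 5, in <module>
  File "h.py", line 32, in vases
    r=m&(I[...,1]>t); k,l,st,c=cv2.connectedComponentsWithStats(r.astype(np.uint8)); r=l==1+np.argmax(st[1:,4])
                                                                                            ~~~~~~~~~^^^^^^^^^^
    return _wrapfunc(a, 'argmax', axis=axis, out=out, **kwds)
    return bound(*args, **kwds)
ValueError: attempt to get argmax of an empty sequence
```

Emit:
carry_out([
  {"delta_pos": [0,0.001,0.025],"twist": [0,0,0]},
  {"delta_pos": [0,0,0.025],"twist": [0,0,0]},
  {"delta_pos": [0,0,0.025],"twist": [0,0,0]},
  {"delta_pos": [0,0,0.02],"twist": [0,0,0]},
  {"delta_pos": [0,0,0.009],"twist": [0,0,0]},
  {"delta_pos": [0,0,0],"twist": [0,0,0]},
  {"delta_pos": [0,0,0],"twist": [0,0,0]},
])

```text
clock: 37.45
tool_pos: [640.9, -105.2, 56.1]
eef_rot: [0.294, 0.956, -0.001, 0.001]
contact_force: [-0.2, -0.2, -0.5]
width: 0.702
```

```bash
python3 - <<'E'
from h import *
np.set_printoptions(precision=1,suppress=True)
s=grab_frame('scene');print('placed A',vases(s,dict(A=(588,-351))))
t=grab_frame('top')
a=cv2.resize(s['image'][130:330,60:360],(480,320));b=cv2.resize(t['image'][120:280,310:470],(320,320))
cv2.imwrite('pics/g11.png',np.hstack([a,b])[:,:,::-1])
E
```

```text
Traceback (most recent call last):
  File "h.py", line 32, in vases
    r=m&(I[...,1]>t); k,l,st,c=cv2.connectedComponentsWithStats(r.astype(np.uint8)); r=l==1+np.argmax(st[1:,4])
                                                                                            ~~~~~~~~~^^^^^^^^^^
ValueError: attempt to get argmax of an empty sequence
```

```bash
python3 - <<'E'
from h import *
np.set_printoptions(precision=1,suppress=True)
for n in('scene','top'):
    f=grab_frame(n); I=f['image']; u,v=proj(f,(588,-351,60)).astype(int)
    h=cv2.cvtColor(I,cv2.COLOR_RGB2HSV); g=(h[...,0]>40)&(h[...,0]<90)&(h[...,1]>80)
    k,l,st,c=cv2.connectedComponentsWithStats(g.astype(np.uint8)); print(n,(u,v),[(a[4],b.round()) for a,b in zip(st[1:],c[1:]) if a[4]>40], I[v-20:v+21:10,u].tolist())
E
```

```text
scene (np.int64(110), np.int64(244)) [(np.int32(764), array([316., 172.])), (np.int32(62), array([243., 245.])), (np.int32(491), array([242., 264.]))] [[162, 171, 166], [90, 116, 100], [84, 109, 95], [86, 113, 97], [92, 122, 104]]
top (np.int64(450), np.int64(185)) [(np.int32(319), array([255., 245.]))] [[204, 220, 213], [141, 190, 160], [136, 184, 153], [127, 162, 141], [214, 224, 219]]
```

The vase is there, only paler against the tray, so my mask missed it. Gripping B.

Emit:
carry_out([
  {"delta_pos": [0,0,0],"twist": [0,0,0]},
  {"delta_pos": [0,0,0],"twist": [0,0,0]},
  {"delta_pos": [0,0,0],"twist": [0,0,0]},
], gripper=0.54)

```text
clock: 37.9
tool_pos: [640.1, -105.0, 55.3]
eef_rot: [0.294, 0.956, -0.002, 0.001]
contact_force: [-0.4, 0.2, -0.2]
width: 0.496
```

Emit:
carry_out([
  {"delta_pos": [0,0,0],"twist": [0,0,0]},
  {"delta_pos": [0,0,0],"twist": [0,0,0]},
  {"delta_pos": [0,0,0],"twist": [0,0,0]},
  {"delta_pos": [0,0,0],"twist": [0,0,0]},
], gripper=0.8)

```text
clock: 38.3
tool_pos: [640.1, -105.0, 55.1]
eef_rot: [0.294, 0.956, -0.002, 0.001]
contact_force: [-0.8, -0.3, 0.3]
width: 0.388
```

Emit:
carry_out([
  {"delta_pos": [0,0,-0.01],"twist": [0,0,0]},
  {"delta_pos": [0,0,-0.02],"twist": [0,0,0]},
  {"delta_pos": [0,0,-0.03],"twist": [0,0,0]},
  {"delta_pos": [0,0,-0.03],"twist": [0,0,0]},
  {"delta_pos": [0,0,-0.03],"twist": [0,0,-8]},
  {"delta_pos": [0,0,-0.01],"twist": [0,0,-8]},
  {"delta_pos": [0,0,0],"twist": [0,0,-8]},
  {"delta_pos": [0,0,0],"twist": [0,0,-8]},
  {"delta_pos": [0,0,0],"twist": [0,0,-2]},
  {"delta_pos": [0,0,0],"twist": [0,0,0]},
])

```text
clock: 39.3
tool_pos: [639.6, -104.9, 184.9]
eef_rot: [0.003, 1.0, -0.002, -0.0]
contact_force: [0.1, -0.1, -2.0]
width: 0.385
```

Emit:
carry_out([
  {"delta_pos": [0,0,0],"twist": [0,0,0]},
  {"delta_pos": [0,0,0],"twist": [0,0,0]},
])

```text
clock: 39.5
tool_pos: [639.9, -104.5, 184.9]
eef_rot: [0.002, 1.0, -0.002, -0.0]
contact_force: [-0.2, 0.1, -1.2]
width: 0.386
```

Emit:
carry_out([
  {"delta_pos": [0.008,-0.02,0],"twist": [0,0,0]},
  {"delta_pos": [0.012,-0.035,0],"twist": [0,0,0]},
  {"delta_pos": [0.014,-0.04,0],"twist": [0,0,0]},
  {"delta_pos": [0.014,-0.037,0],"twist": [0,0,0]},
  {"delta_pos": [0.008,-0.02,0],"twist": [0,0,0]},
  {"delta_pos": [0,0,0],"twist": [0,0,0]},
  {"delta_pos": [0,0,0.02],"twist": [0,0,0]},
  {"delta_pos": [0,0,0.03],"twist": [0,0,0]},
  {"delta_pos": [0,0,0.02],"twist": [0,0,0]},
  {"delta_pos": [0,0,0],"twist": [0,0,0]},
])

```text
clock: 40.5
tool_pos: [581.9, -253.9, 112.3]
eef_rot: [0.001, 1.0, 0.0, -0.003]
contact_force: [-0.5, -0.2, -1.7]
width: 0.385
```

Emit:
carry_out([
  {"delta_pos": [0,0,0.02],"twist": [0,0,0]},
  {"delta_pos": [0,0,0.018],"twist": [0,0,0]},
  {"delta_pos": [0,0,0.009],"twist": [0,0,0]},
  {"delta_pos": [0,0,0],"twist": [0,0,0]},
  {"delta_pos": [0,0,0],"twist": [0,0,0]},
  {"delta_pos": [0,0,0],"twist": [0,0,0]},
])

```text
clock: 41.1
tool_pos: [584.6, -257.0, 69.9]
eef_rot: [0.002, 1.0, -0.002, 0.001]
contact_force: [-0.2, 0.1, -1.9]
width: 0.389
```

Emit:
carry_out([
  {"delta_pos": [0,0,0.002],"twist": [0,0,0]},
  {"delta_pos": [0,0,0.002],"twist": [0,0,0]},
  {"delta_pos": [0,0,0.002],"twist": [0,0,0]},
  {"delta_pos": [0,0,0.001],"twist": [0,0,0]},
  {"delta_pos": [0,0,0.001],"twist": [0,0,0]},
  {"delta_pos": [0,0,0.001],"twist": [0,0,0]},
  {"delta_pos": [0,0,0],"twist": [0,0,0]},
  {"delta_pos": [0,0,0],"twist": [0,0,0]},
])

```text
clock: 41.9
tool_pos: [583.4, -256.8, 61.1]
eef_rot: [0.002, 1.0, -0.002, -0.0]
contact_force: [-2.8, 0.8, 6.8]
width: 0.386
```

Emit:
carry_out([
  {"delta_pos": [0,0,-0.001],"twist": [0,0,0]},
  {"delta_pos": [0,0,0],"twist": [0,0,0]},
  {"delta_pos": [0,0,0],"twist": [0,0,0]},
  {"delta_pos": [0,0,-0.02],"twist": [0,0,0]},
  {"delta_pos": [0,0,-0.04],"twist": [0,0,0]},
  {"delta_pos": [0,0,-0.04],"twist": [0,0,0]},
  {"delta_pos": [0,0,-0.02],"twist": [0,0,0]},
  {"delta_pos": [0,0,0],"twist": [0,0,0]},
], gripper=0.45)

```text
clock: 42.7
tool_pos: [585.8, -257.3, 184.3]
eef_rot: [0.002, 1.0, -0.003, 0.004]
contact_force: [1.2, -0.5, 1.0]
width: 0.548
```

Emit:
carry_out([
  {"delta_pos": [0.0227,0.0342,0],"twist": [0,0,0]},
  {"delta_pos": [0.0227,0.0342,0],"twist": [0,0,0]},
  {"delta_pos": [0.0227,0.0342,0],"twist": [0,0,0]},
  {"delta_pos": [0.0227,0.0342,0],"twist": [0,0,0]},
  {"delta_pos": [0.0227,0.0342,0],"twist": [0,0,0]},
  {"delta_pos": [0,0,0.01],"twist": [0,0,8.5]},
  {"delta_pos": [0,0,0.01],"twist": [0,0,8.5]},
  {"delta_pos": [0,0,0],"twist": [0,0,0]},
  {"delta_pos": [0,0,0],"twist": [0,0,0]},
  {"delta_pos": [0,0,0],"twist": [0,0,0]},
], gripper=0.3)

```text
clock: 43.7
tool_pos: [470.7, -85.4, 159.8]
eef_rot: [0.149, 0.989, -0.002, 0.0]
contact_force: [-0.1, 0.5, -0.0]
width: 0.7
```

```bash
python3 - <<'E'
from h import *
np.set_printoptions(precision=1,suppress=True)
s=grab_frame('scene');t=grab_frame('top')
print(get_obs()['tool_pos'],get_obs()['eef_rot'].round(3))
print('C',vases(s,dict(C=(455,58))))
for f in(s,t):
    I=f['image'].astype(int); g=(I[...,1]-I[...,0]>22)&(I[...,1]-I[...,2]>8)
    k,l,st,c=cv2.connectedComponentsWithStats(g.astype(np.uint8)); print([(a[:5].tolist(),b.round()) for a,b in zip(st[1:],c[1:]) if a[4]>60],proj(f,(588,-351,48)),proj(f,(584,-257,48)))
E
```

```text
[470.8 -85.5 160.1] [ 0.1  1.  -0.   0. ]
C {'C': (((454.7087707519531, 58.49113082885742), (33.8897590637207, 33.44070816040039), 39.77155303955078), 74, 126)}
[([305, 150, 24, 44, 756], array([316., 171.])), ([235, 167, 23, 34, 452], array([246., 184.])), ([147, 218, 28, 40, 791], array([161., 238.])), ([94, 226, 34, 40, 894], array([111., 246.]))] [112.5 247.7] [162.4 240.8]
[([433, 172, 34, 26, 698], array([450., 185.])), ([404, 175, 17, 21, 247], array([413., 183.])), ([242, 232, 26, 25, 364], array([255., 244.]))] [448.4 186.7] [404.5 187.7]
```

Emit:
carry_out([
  {"delta_pos": [0,0,0.025],"twist": [0,0,0]},
  {"delta_pos": [0,0,0.025],"twist": [0,0,0]},
  {"delta_pos": [0,0,0.025],"twist": [0,0,0]},
  {"delta_pos": [0,0,0.02],"twist": [0,0,0]},
  {"delta_pos": [0,0,0.01],"twist": [0,0,0]},
  {"delta_pos": [0,0,0],"twist": [0,0,0]},
  {"delta_pos": [0,0,0],"twist": [0,0,0]},
])

```text
clock: 44.5
tool_pos: [471.1, -85.7, 55.5]
eef_rot: [0.149, 0.989, -0.002, 0.001]
contact_force: [0.0, 0.7, -0.1]
width: 0.699
```

Emit:
carry_out([
  {"delta_pos": [0,0,0],"twist": [0,0,0]},
  {"delta_pos": [0,0,0],"twist": [0,0,0]},
  {"delta_pos": [0,0,0],"twist": [0,0,0]},
], gripper=0.54)

```text
clock: 44.8
tool_pos: [471.0, -85.6, 55.6]
eef_rot: [0.149, 0.989, -0.002, 0.001]
contact_force: [-0.7, -0.2, 0.6]
width: 0.498
```

Emit:
carry_out([
  {"delta_pos": [0,0,0],"twist": [0,0,0]},
  {"delta_pos": [0,0,0],"twist": [0,0,0]},
  {"delta_pos": [0,0,0],"twist": [0,0,0]},
  {"delta_pos": [0,0,0],"twist": [0,0,0]},
], gripper=0.8)

```text
clock: 45.2
tool_pos: [470.7, -85.8, 55.2]
eef_rot: [0.149, 0.989, -0.002, 0.0]
contact_force: [-0.6, -1.3, 3.3]
width: 0.385
```

Emit:
carry_out([
  {"delta_pos": [0,0,-0.01],"twist": [0,0,0]},
  {"delta_pos": [0,0,-0.02],"twist": [0,0,0]},
  {"delta_pos": [0,0,-0.03],"twist": [0,0,0]},
  {"delta_pos": [0,0,-0.03],"twist": [0,0,0]},
  {"delta_pos": [0,0,-0.03],"twist": [0,0,-8.5]},
  {"delta_pos": [0,0,-0.01],"twist": [0,0,-8.5]},
  {"delta_pos": [0,0,0],"twist": [0,0,0]},
  {"delta_pos": [0,0,0],"twist": [0,0,0]},
  {"delta_pos": [0,0,0],"twist": [0,0,0]},
])

```text
clock: 46.1
tool_pos: [469.5, -84.9, 183.9]
eef_rot: [0.003, 1.0, -0.001, -0.001]
contact_force: [0.3, -0.2, -2.2]
width: 0.387
```

Emit:
carry_out([
  {"delta_pos": [-0.002,-0.02,0],"twist": [0,0,0]},
  {"delta_pos": [-0.003,-0.035,0],"twist": [0,0,0]},
  {"delta_pos": [-0.003,-0.04,0],"twist": [0,0,0]},
  {"delta_pos": [-0.003,-0.04,0],"twist": [0,0,0]},
  {"delta_pos": [-0.003,-0.04,0],"twist": [0,0,0]},
  {"delta_pos": [-0.003,-0.04,0],"twist": [0,0,0]},
  {"delta_pos": [-0.003,-0.035,0],"twist": [0,0,0]},
  {"delta_pos": [-0.002,-0.021,0],"twist": [0,0,0]},
  {"delta_pos": [0,0,0],"twist": [0,0,0]},
  {"delta_pos": [0,0,0],"twist": [0,0,0]},
])

```text
clock: 47.1
tool_pos: [491.1, -355.2, 184.2]
eef_rot: [0.002, 1.0, -0.0, -0.001]
contact_force: [-0.7, -0.2, -2.1]
width: 0.387
```

Emit:
carry_out([
  {"delta_pos": [0,0,0.02],"twist": [0,0,0]},
  {"delta_pos": [0,0,0.03],"twist": [0,0,0]},
  {"delta_pos": [0,0,0.03],"twist": [0,0,0]},
  {"delta_pos": [0,0,0.025],"twist": [0,0,0]},
  {"delta_pos": [0,0,0.012],"twist": [0,0,0]},
  {"delta_pos": [0,0,0],"twist": [0,0,0]},
  {"delta_pos": [0,0,0],"twist": [0,0,0]},
  {"delta_pos": [0,0,0],"twist": [0,0,0]},
])

```text
clock: 47.9
tool_pos: [492.9, -356.9, 70.4]
eef_rot: [0.001, 1.0, -0.002, 0.001]
contact_force: [0.0, -0.0, -1.9]
width: 0.386
```

Emit:
carry_out([
  {"delta_pos": [0,0,0.002],"twist": [0,0,0]},
  {"delta_pos": [0,0,0.002],"twist": [0,0,0]},
  {"delta_pos": [0,0,0.002],"twist": [0,0,0]},
  {"delta_pos": [0,0,0.001],"twist": [0,0,0]},
  {"delta_pos": [0,0,0.001],"twist": [0,0,0]},
  {"delta_pos": [0,0,0.001],"twist": [0,0,0]},
  {"delta_pos": [0,0,0],"twist": [0,0,0]},
  {"delta_pos": [0,0,0],"twist": [0,0,0]},
])

```text
clock: 48.7
tool_pos: [491.6, -356.6, 61.3]
eef_rot: [0.002, 1.0, -0.002, -0.0]
contact_force: [-2.5, 1.0, 7.1]
width: 0.381
```

Emit:
carry_out([
  {"delta_pos": [0,0,-0.001],"twist": [0,0,0]},
  {"delta_pos": [0,0,0],"twist": [0,0,0]},
  {"delta_pos": [0,0,0],"twist": [0,0,0]},
  {"delta_pos": [0,0,-0.02],"twist": [0,0,0]},
  {"delta_pos": [0,0,-0.04],"twist": [0,0,0]},
  {"delta_pos": [0,0,-0.04],"twist": [0,0,0]},
  {"delta_pos": [0,0,-0.02],"twist": [0,0,0]},
  {"delta_pos": [0,0,0],"twist": [0,0,0]},
], gripper=0.45)

```text
clock: 49.5
tool_pos: [493.7, -357.4, 184.4]
eef_rot: [0.002, 1.0, -0.004, 0.003]
contact_force: [0.3, -1.6, -0.9]
width: 0.548
```

Emit:
carry_out([
  {"delta_pos": [0.00375,0.0415,0],"twist": [0,0,0]},
  {"delta_pos": [0.00375,0.0415,0],"twist": [0,0,0]},
  {"delta_pos": [0.00375,0.0415,0],"twist": [0,0,0]},
  {"delta_pos": [0.00375,0.0415,0],"twist": [0,0,0]},
  {"delta_pos": [0.00375,0.0415,0],"twist": [0,0,0]},
  {"delta_pos": [0.00375,0.0415,0],"twist": [0,0,0]},
  {"delta_pos": [0.00375,0.0415,0],"twist": [0,0,0]},
  {"delta_pos": [0.00375,0.0415,0],"twist": [0,0,0]},
  {"delta_pos": [0.00375,0.0415,0],"twist": [0,0,0]},
  {"delta_pos": [0.00375,0.0415,0],"twist": [0,0,0]},
], gripper=0.3)

```text
clock: 50.5
tool_pos: [454.4, 60.4, 178.3]
eef_rot: [0.002, 1.0, -0.002, -0.001]
contact_force: [0.1, -0.1, 0.3]
width: 0.701
```

Emit:
carry_out([
  {"delta_pos": [0,0,0],"twist": [0,0,-8]},
  {"delta_pos": [0,0,0],"twist": [0,0,-8]},
  {"delta_pos": [0,0,0],"twist": [0,0,-8]},
  {"delta_pos": [0,0,0],"twist": [0,0,-8]},
  {"delta_pos": [0,0,0],"twist": [0,0,-8]},
  {"delta_pos": [0,0,0.02],"twist": [0,0,0]},
  {"delta_pos": [0,0,0],"twist": [0,0,0]},
  {"delta_pos": [0,0,0],"twist": [0,0,0]},
  {"delta_pos": [0,0,0],"twist": [0,0,0]},
])

```text
clock: 51.4
tool_pos: [455.6, 59.0, 159.6]
eef_rot: [-0.341, 0.94, -0.001, -0.001]
contact_force: [1.0, -1.1, 0.1]
width: 0.702
```

```bash
python3 - <<'E'
from h import *
np.set_printoptions(precision=1,suppress=True)
s=grab_frame('scene');t=grab_frame('top')
print(get_obs()['tool_pos'],get_obs()['eef_rot'].round(3))
print('C',vases(s,dict(C=(455,58))))
for f in(s,t):
    I=f['image'].astype(int); g=(I[...,1]-I[...,0]>22)&(I[...,1]-I[...,2]>8)
    k,l,st,c=cv2.connectedComponentsWithStats(g.astype(np.uint8)); print([(a[:5].tolist(),b.round()) for a,b in zip(st[1:],c[1:]) if a[4]>60])
E
```

```text
[455.8  59.  159.9] [-0.3  0.9 -0.  -0. ]
C {'C': (((454.5285339355469, 58.52006530761719), (33.66498947143555, 33.15884780883789), 39.86478042602539), 74, 121)}
[([305, 150, 24, 44, 754], array([316., 171.])), ([96, 184, 31, 40, 810], array([112., 204.])), ([147, 218, 29, 40, 778], array([161., 238.])), ([94, 226, 34, 40, 880], array([111., 246.]))]
[([433, 172, 34, 27, 695], array([450., 185.])), ([391, 175, 30, 26, 602], array([405., 187.])), ([437, 220, 36, 22, 664], array([455., 231.]))]
```

Emit:
carry_out([
  {"delta_pos": [0.001,0.001,0.025],"twist": [0,0,0]},
  {"delta_pos": [0,0,0.025],"twist": [0,0,0]},
  {"delta_pos": [0,0,0.025],"twist": [0,0,0]},
  {"delta_pos": [0,0,0.02],"twist": [0,0,0]},
  {"delta_pos": [0,0,0.01],"twist": [0,0,0]},
  {"delta_pos": [0,0,0],"twist": [0,0,0]},
  {"delta_pos": [0,0,0],"twist": [0,0,0]},
])

```text
clock: 52.2
tool_pos: [454.6, 58.9, 55.1]
eef_rot: [-0.341, 0.94, -0.002, -0.0]
contact_force: [0.6, -0.7, -0.9]
width: 0.699
```

Emit:
carry_out([
  {"delta_pos": [0,0,0],"twist": [0,0,0]},
  {"delta_pos": [0,0,0],"twist": [0,0,0]},
  {"delta_pos": [0,0,0],"twist": [0,0,0]},
], gripper=0.54)

```text
clock: 52.5
tool_pos: [454.5, 58.6, 55.1]
eef_rot: [-0.34, 0.94, -0.002, 0.0]
contact_force: [0.1, 0.6, -0.1]
width: 0.491
```

Emit:
carry_out([
  {"delta_pos": [0,0,0],"twist": [0,0,0]},
  {"delta_pos": [0,0,0],"twist": [0,0,0]},
  {"delta_pos": [0,0,0],"twist": [0,0,0]},
  {"delta_pos": [0,0,0],"twist": [0,0,0]},
], gripper=0.8)

```text
clock: 52.9
tool_pos: [454.2, 58.7, 54.8]
eef_rot: [-0.341, 0.94, -0.002, -0.0]
contact_force: [-0.0, 0.8, 5.7]
width: 0.389
```

Emit:
carry_out([
  {"delta_pos": [0,0,-0.01],"twist": [0,0,0]},
  {"delta_pos": [0,0,-0.02],"twist": [0,0,0]},
  {"delta_pos": [0,0,-0.03],"twist": [0,0,0]},
  {"delta_pos": [0,0,-0.03],"twist": [0,0,0]},
  {"delta_pos": [0,0,-0.03],"twist": [0,0,8]},
  {"delta_pos": [0,0,-0.01],"twist": [0,0,8]},
  {"delta_pos": [0,0,0],"twist": [0,0,8]},
  {"delta_pos": [0,0,0],"twist": [0,0,8]},
  {"delta_pos": [0,0,0],"twist": [0,0,8]},
  {"delta_pos": [0,0,0],"twist": [0,0,0]},
])

```text
clock: 53.9
tool_pos: [453.4, 59.1, 184.5]
eef_rot: [0.001, 1.0, -0.002, -0.001]
contact_force: [0.2, -0.2, -2.8]
width: 0.388
```

Emit:
carry_out([
  {"delta_pos": [0,0,0],"twist": [0,0,0]},
  {"delta_pos": [0,0,0],"twist": [0,0,0]},
])

```text
clock: 54.1
tool_pos: [453.8, 59.0, 184.4]
eef_rot: [0.001, 1.0, -0.002, -0.0]
contact_force: [0.0, 0.7, -2.2]
width: 0.389
```

Emit:
carry_out([
  {"delta_pos": [-0.003,-0.02,0],"twist": [0,0,0]},
  {"delta_pos": [-0.004,-0.035,0],"twist": [0,0,0]},
  {"delta_pos": [-0.004,-0.04,0],"twist": [0,0,0]},
  {"delta_pos": [-0.004,-0.04,0],"twist": [0,0,0]},
  {"delta_pos": [-0.004,-0.04,0],"twist": [0,0,0]},
  {"delta_pos": [-0.004,-0.04,0],"twist": [0,0,0]},
  {"delta_pos": [-0.004,-0.04,0],"twist": [0,0,0]},
  {"delta_pos": [-0.004,-0.04,0],"twist": [0,0,0]},
  {"delta_pos": [-0.003,-0.024,0],"twist": [0,0,0]},
  {"delta_pos": [0,0,0],"twist": [0,0,0]},
])

```text
clock: 55.1
tool_pos: [486.1, -265.7, 185.1]
eef_rot: [0.005, 1.0, -0.003, -0.0]
contact_force: [-0.4, -0.3, -2.5]
width: 0.386
```

Emit:
carry_out([
  {"delta_pos": [0,0,0],"twist": [0,0,0]},
  {"delta_pos": [0,0,0.02],"twist": [0,0,0]},
  {"delta_pos": [0,0,0.03],"twist": [0,0,0]},
  {"delta_pos": [0,0,0.03],"twist": [0,0,0]},
  {"delta_pos": [0,0,0.025],"twist": [0,0,0]},
  {"delta_pos": [0,0,0.012],"twist": [0,0,0]},
  {"delta_pos": [0,0,0],"twist": [0,0,0]},
  {"delta_pos": [0,0,0],"twist": [0,0,0]},
  {"delta_pos": [0,0,0],"twist": [0,0,0]},
])

```text
clock: 56.0
tool_pos: [488.2, -260.6, 70.0]
eef_rot: [0.001, 1.0, -0.002, 0.001]
contact_force: [0.1, 0.4, -2.5]
width: 0.388
```

Emit:
carry_out([
  {"delta_pos": [0,0,0.002],"twist": [0,0,0]},
  {"delta_pos": [0,0,0.002],"twist": [0,0,0]},
  {"delta_pos": [0,0,0.002],"twist": [0,0,0]},
  {"delta_pos": [0,0,0.001],"twist": [0,0,0]},
  {"delta_pos": [0,0,0.001],"twist": [0,0,0]},
  {"delta_pos": [0,0,0.001],"twist": [0,0,0]},
  {"delta_pos": [0,0,0],"twist": [0,0,0]},
  {"delta_pos": [0,0,0],"twist": [0,0,0]},
])

```text
clock: 56.8
tool_pos: [487.1, -260.5, 60.8]
eef_rot: [0.001, 1.0, -0.002, 0.0]
contact_force: [-1.5, 0.7, 5.8]
width: 0.389
```

Touched down softly. Releasing, clearing away, and taking the last check.

Emit:
carry_out([
  {"delta_pos": [0,0,-0.001],"twist": [0,0,0]},
  {"delta_pos": [0,0,0],"twist": [0,0,0]},
  {"delta_pos": [0,0,0],"twist": [0,0,0]},
  {"delta_pos": [0,0,-0.02],"twist": [0,0,0]},
  {"delta_pos": [0,0,-0.04],"twist": [0,0,0]},
  {"delta_pos": [0,0,-0.04],"twist": [0,0,0]},
  {"delta_pos": [0,0,-0.04],"twist": [0,0,0]},
  {"delta_pos": [0,0.04,-0.02],"twist": [0,0,0]},
  {"delta_pos": [0,0.05,0],"twist": [0,0,0]},
  {"delta_pos": [0,0.05,0],"twist": [0,0,0]},
], gripper=0.45)

```text
clock: 57.8
tool_pos: [487.9, -118.9, 221.0]
eef_rot: [0.003, 1.0, -0.002, 0.001]
contact_force: [0.0, -0.1, -0.1]
width: 0.546
```

Emit:
carry_out([
  {"delta_pos": [0,0.04,0],"twist": [0,0,0]},
  {"delta_pos": [0,0,0],"twist": [0,0,0]},
  {"delta_pos": [0,0,0],"twist": [0,0,0]},
  {"delta_pos": [0,0,0],"twist": [0,0,0]},
  {"delta_pos": [0,0,0],"twist": [0,0,0]},
  {"delta_pos": [0,0,0],"twist": [0,0,0]},
])

```text
clock: 58.4
tool_pos: [487.6, -81.4, 219.8]
eef_rot: [0.003, 1.0, -0.002, -0.0]
contact_force: [0.1, 0.9, 0.3]
width: 0.553
```

```bash
python3 - <<'E'
from h import *
s=grab_frame('scene');t=grab_frame('top')
c=s['image'][100:340,40:520]; a=cv2.resize(c,(760,380),interpolation=cv2.INTER_CUBIC)
b=np.zeros((210,760,3),np.uint8); x=cv2.resize(t['image'][140:280,80:200],(180,210)); y=cv2.resize(t['image'][150:270,360:480],(210,210)); b[:,:180]=x; b[:,200:410]=y
cv2.imwrite('pics/end.png',np.vstack([a,b])[:,:,::-1])
E
```

```text
(no output)
```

View pics/end.png

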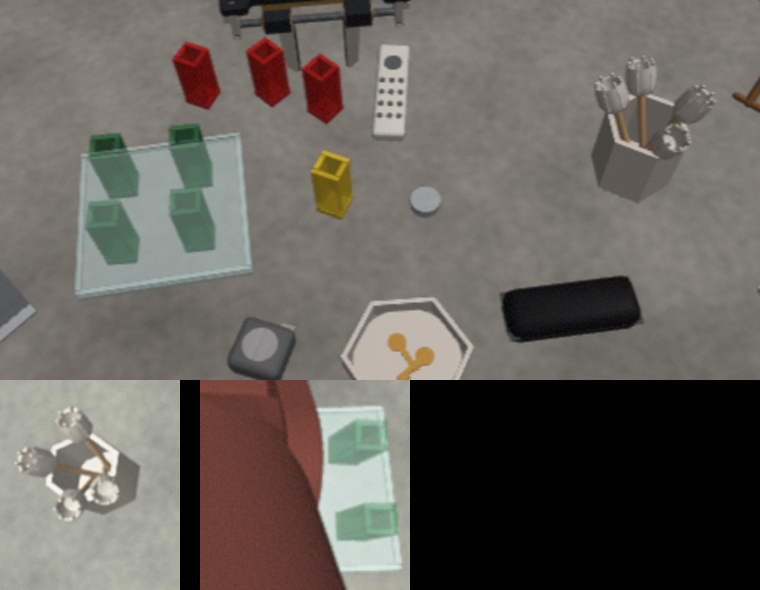

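Everything is standing as wanted. One quick numeric check of the leans and foot depths, then I'll hand in.

```bash
python3 - <<'E'
from h import *
np.set_printoptions(precision=0,suppress=True)
s=grab_frame('scene');t=grab_frame('top')
S=lambda x,y:(40+x*480/760,100+y*240/380); T=lambda x,y:(80+x/1.5,140+(y-380)/1.5)
for n,a,b in(('A',(642,62),(69,499-0+10)),('B',(706,97),(25,461)),('C',(677,133),(69,415)),('D',(607,80),(105,490))):
    p,e=tri([s,t],[S(*a),T(*b)]); print(n,p,round(e,1))
print('potrim',potrim(s)[0])
for u,v in((112.5,468),(138,265)): pass
E
```

```text
A [479. 301. 142.] 2.5
B [540. 363. 140.] 0.9
C [598. 305. 155.] 0.9
D [503. 253. 144.] 0.3
potrim ((555.5386962890625, 279.439697265625), 39.345088958740234)
```

```bash
python3 -c "
from cell import *
print(finish_job(), get_obs()['clock'])"
```

```text
the job is handed in; nothing more can be done
the job is handed in; nothing more can be done
```

I moved all four tulips, one at a time, from their vases into the hexagonal pot, each leaning outward. All four emptied green vases are on the glass tray, about 96 mm apart. I handed the job in at about 58 s on the robot's clock.

**Last checks:**
- **Vases:** the final picture shows all four upright, well apart and inside the tray rim. Each met the tray at about 6–7 N on the wrist.
- **Tulips:** the bloom rims triangulate at 140–155 mm above the ledge, which fits the stems standing on the pot floor. The steepest one, B, leans an estimated 29°.
- **Bystanders:** the remote, tin, dish, case and tape, and the red and yellow look-alikes, look unmoved in that picture. I did not measure them.

**Checks that failed or disagreed:**
- My green-vase mask could not see the vases on the tray because they look paler there. A colour-difference mask found the first three; the fourth I confirmed only in the final picture.
- My pot-rim measurement was off once blooms covered the rim. I judged by eye that the pot stayed upright and had not moved.
- In the final top view the arm hid two of the vases, so those two are confirmed only from the scene camera.

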